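# Load a link-arm casting into the clamping fixture and lock its toggle

### The job

Clamp the bare aluminium link arm in the blue fixture and leave it locked. First pull the red-knobbed toggle out against its spring, flip it over to open and let it drop into its notch; then draw the bare arm (not the blue one) from the rack, lay it down to grip it by its small end, and slide it big end first fully home under the bridge; then pull the toggle out again and flip it back to locked. Never force the toggle across without pulling it out, and leave the blue arm and the other things on the bench where they are.

Things in the scene. Friction and masses are not known exactly. Their poses are not given: they have to be found in the camera images.
- fixture: Blue clamping fixture, fixed, 275 mm long. Origin on the table top in the plane of its mouth, on its centre line; x points into the mouth (the way the part slides in), z up. In front of the mouth (x -150 to 0 mm) is a flat steel ledge 60 mm wide, its top at z 10 mm, where a part can lie.
- mouth (a point): Mouth of the fixture's channel, at floor level (z 10 mm), axes as the fixture's. The channel is 53 mm wide, from x 0 to its back stop at x 111 mm. Bridge over it: underside z 44, top z 52 mm, 77 mm wide, to x 123 mm. Two flared lips at y +-35 mm, top z 40 mm, reach out to x -20 mm.
- fork_bar (a point): Middle of the yellow crossbar of the fork that moves up and down in a slot of the bridge (fixture x 53 to 63 mm; bar top at z 66 mm locked, 97 mm open). It follows the toggle: down, it bars the channel, or drops behind the big end of an arm that is home and holds it; up, the big end passes below it.
- pivot (a point): The toggle's hinge point, inside its grey cheeks on top of the bridge: x 90, y 0, z 62 mm in the fixture's frame. Axes as the fixture's; the toggle swings about the fixture's x axis.
- knob (a point): Centre of the red knob on the end of the toggle's steel stem (15 mm thick), 90 mm from the pivot when let in: a short cylinder 30 mm across and 30 mm long, its axis along the hinge, with flat ends. The point's z axis points outward along the stem, its x axis along the hinge. Locked, the stem leans 0.45 rad from upright to the fixture's +y side; open, 0.45 rad to its -y side. Pull out along the stem.
- bat (a joint): Toggle angle: 0 locked (fork down), 0.90 rad open (fork up). About 0.12 N m of friction; it stays where it is left. A tooth holds it at either end unless the stem is pulled out.
- bat_pull (a joint): How far the toggle's stem is pulled out: 0 let in, at most 18 mm. A spring draws it in with 7 N at 0 and 12 N at 18 mm. It must be out at least 11 mm to pass over the tooth.
- link_mid (a point): The bare aluminium link arm (loose, about 0.3 kg), a dog-bone casting 172 mm long and 28 mm thick, starting in one of the two rack bays with only its big end sticking out, about 64 mm. Point half-way along and half-way up (14 mm above its underside); x axis points to the big end, z up. The web between the ends is 22 mm wide and 25 mm high, flush with the ends below.
- link_big (a point): Centre of the arm's big end, 62 mm from the middle along +x, half-way up: 48 mm across its side flats (30 mm long), with a round nose reaching 24 mm beyond the point.
- link_small (a point): Centre of the arm's small end, 70 mm from the middle along -x, half-way up: 32 mm across its side flats (20 mm long), rounded end 16 mm beyond the point.
- rack: Grey two-bay parts rack with an orange top, fixed to the table. Origin on the table top in the plane of its mouth; x axis points out of the mouth (the way parts are drawn out), z up. Bays at y +42.5 and -42.5 mm, 35 mm wide at the least, 128 mm deep, floor at z 8 mm, roof underside at z 44 mm and top at z 50 mm. The floor runs on 55 mm in front of the mouth as an open sill, 180 mm wide.
- blue_link_mid (a point): The blue-painted finished link arm, same shape as the bare one, in the other bay; leave it there. Point and axes as for the bare arm.
- jar: Orange jar with yellow cap, 52 mm across, 75 mm high; stands beside the fixture's ledge, on the far side from the robot; a bystander. Origin at the middle of its underside.
- screwdriver: Screwdriver with orange handle, 200 mm long, lying; lies beside the fixture's ledge, on the robot's side; a bystander. Origin at the middle of its underside.
- mug: Blue mug, 76 mm across, 85 mm high; stands beside the rack, on the far side from the robot; a bystander. Origin at the middle of its underside.
- hammer: Hammer, lying, about 260 mm long; lies on the far part of the table; a bystander. Origin at the middle of its underside.
- wrench: Steel wrench, 180 mm long, lying; lies on the robot's side, between rack and fixture; a bystander. Origin at the middle of its underside.
- tray: Green open tray, 120 x 160 x 40 mm; stands to the left; a bystander. Origin at the middle of its underside.
- can: Green can, 54 mm across, 140 mm high; stands on the far part of the table, right of the middle; a bystander. Origin at the middle of its underside.
- link: The bare arm as a body, same axes as its middle point; origin on its underside.
Things that resemble listed ones, but are neither listed nor needed, are in the scene too. There is more than one size of the link; the job needs the larger.

How it is judged:
By the outcome, as a careful person would: the job done as asked, in the order asked, and still so for the second after the job is handed in, with the robot touching nothing.
It also fails if it takes over 70 s, if anything falls off the work surface, if the arm or the gripper's body presses on something with over 40 N, if the wrist force passes 120 N, or if a joint passes its speed limit or range.

### The arm

A 6-joint arm with a two-finger parallel gripper is mounted at the origin on the work surface. World frame = base frame: x ahead of the robot, y to its left, z up, the work surface at z = 0. Lengths are in m, angles in rad, forces in N, time in s.
With the tool pointing down it reaches from about 0.35 to 0.925 m from the base axis. Payload 6.4 kg.
Tool frame: the origin (TCP) lies at the very end of the fingers, on their centre line; the grasp point (between the pads) lies 19 mm behind it (arm.grasp_offset is the distance from the TCP to the grasp point, in m); z points along the fingers, y is the direction in which the jaws open and shut (so a half turn about z gives the same grasp; the last joint's range is limited). The gripper opens to 85 mm and grips with 20 to 120 N. Pads are 22 mm wide; open, the fingers measure 114 mm over their backs; the gripper's body (76 mm by 85 mm) begins 54 mm behind the grasp point. The pads swing forward as they close: fully open they stand 13 mm farther back than shut.
Start: joints at [1.088, 0.245, 1.558, -0, 1.339, -0.174], TCP at [0.198, 0.619, 0.231] pointing down, gripper open.
Joint ranges: [-3.13, 3.13], [-1.02, 2.26], [0.13, 2.54], [-0.95, 4.09], [0.21, 2.88], [-2.74, 2.74]. Speed limits (rad/s): [2.57, 2.57, 3.14, 3.14, 3.14, 3.14].

### API

Orientations are given as a unit quaternion [w, x, y, z].
In Python, from bench import arm, camera, calibration gives the robot as it stands.
- The arm moves only by the tool carry_out, never from a script. Its argument "deltas" is a list of rows, each a list of 4 numbers: the shift along the world's x, y, z in m, then the turn about the world's z in rad. In form: [[x, y, z, twist], ...]. A call has 1 to 10 rows; each row shifts and turns the pose as measured when the row begins; what a row does not reach is not made up. A row lasts 1/10 s, in which the tool goes at most 50 mm and 8.59 degrees, less where a joint would pass 70% of its speed; a pose out of reach is approached as far as the arm can. A call with a gripper value outside its range is refused whole. "jaw" is the closure in counts, from 0 (fully open) to 255 (shut), set as the call begins (left out, the last holds). The fingers move at their own pace and stop on an object; the grip force is fixed at half the most. Time passes only in rows, so rows that do not move let the fingers close. It gives the time, the measured TCP pose, the force and the opening at its end, in the units of the state.
- arm.observe(): the state, without advancing time (a new reading comes with each control period).
- camera(name): name is "scene" or "top" or "wrist"; returns the picture (400x640x3 uint8, red, green, blue); there is no depth.
- calibration(name): a dict with "fx", "fy", "cx", "cy" (pixels), "T" (4x4, takes a point from camera to world coordinates); the wrist camera has in their place "hand_eye" (4x4, takes a point from camera to tool coordinates, whose origin is the TCP and whose axes are the flange's). Camera axes: x right, y down, z forward; pixel columns grow to the right and rows downward; lengths in m; the calibration is good to about 2 mm. A picture is of the moment at which its call begins: read the wrist's pose just before it. calibration takes no time and is no camera call.
- arm.job_done(): hands the job in, once; it reports no verdict.
The state is a dict: "time_s": time; "joints": joint angles; "joint_velocities": joint speeds; "joint_torque": joint torques, N m; "tcp_pos": TCP position; "tcp_rot": TCP orientation; "contact_force": force on the tool from outside, world axes, zero at the start; "moment": the same for the moment, N m; "finger_gap": finger opening in m.
Only numpy, scipy, OpenCV 4.12 (cv2) and the standard library are available. Lean on these libraries where they do the work, as an engineer would, in place of code of your own. Each camera call takes 0.05 s, during which the arm holds its last target.

## Working session

There is one attempt and no reset: what is moved stays moved. The work goes in short steps, Python scripts to look and compute and a tool call to move; the robot and the scene stay as the last step left them, time stands still between calls to the robot, and variables do not carry over. Pictures are saved under pics/ and viewed, and the job is handed in when it is done.

Besides the shell and the picture viewer there is one more tool, called after "Call:" in YAML: its name, and indented under it one key for each argument. carry_out: Moves the arm, as the interface text tells. Its arguments: {"type":"object","properties":{"deltas":{"type":"array","items":{"type":"array","items":{"type":"number"}}},"jaw":{"type":"number"}},"required":["deltas"]}

```bash
ls; mkdir -p pics; python3 - <<'E'
from bench import arm,camera,calibration
import cv2
print(arm.observe()); print(arm.grasp_offset)
for n in ["scene","top"]:
    cv2.imwrite(f"pics/{n}0.png",camera(n)[:,:,::-1]); print(n,calibration(n))
print(calibration("wrist"))
E
```

```text
pics
{'time_s': 0.0, 'joints': array([ 1.08791112e+00,  2.45793628e-01,  1.55902791e+00,  2.56464557e-05,
        1.33865993e+00, -1.74056534e-01]), 'joint_velocities': array([-0.00038641,  0.00023494, -0.00128315, -0.00015056,  0.0018162 ,
        0.00188102]), 'joint_torque': array([-1.11355439e-03, -4.29492223e+01, -3.26123643e+01, -1.98349539e-04,
        5.43217830e-03,  2.29980617e-05]), 'tcp_pos': array([0.19726421, 0.61876507, 0.23018591]), 'tcp_rot': array([-3.16471324e-04,  1.53804287e-01,  9.88100880e-01, -8.89890860e-04]), 'contact_force': array([-0.19797737,  0.26266644,  0.0180586 ]), 'moment': array([ 0.0157494 , -0.02772254,  0.03569308]), 'finger_gap': 0.08507728612558099}
0.0187
scene {'fx': 486.56473706986685, 'fy': 486.56473706986685, 'cx': 321.37418139824223, 'cy': 190.90989373539645, 'T': array([[ 0.58745131,  0.67660029, -0.4439741 ,  1.1415019 ],
       [ 0.80911025, -0.48052536,  0.33828387, -0.41518199],
       [ 0.01554215, -0.5579493 , -0.82972949,  1.24179756],
       [ 0.        ,  0.        ,  0.        ,  1.        ]])}
top {'fx': 443.49336295706826, '
[... 179 characters left out ...]
933957e-01,  9.82716670e-02, -2.11919967e-02,
         4.51278815e-02],
       [-3.27998961e-05, -2.11118558e-01, -9.77460461e-01,
         1.19303023e+00],
       [ 0.00000000e+00,  0.00000000e+00,  0.00000000e+00,
         1.00000000e+00]])}
{'fx': 302.2495199738706, 'fy': 302.2495199738706, 'cx': 319.96485503267195, 'cy': 200.55569982243136, 'hand_eye': array([[ 1.19192845e-03, -9.49539675e-01, -3.13644680e-01,
         7.97048039e-02],
       [ 9.99999085e-01,  9.31153504e-04,  9.81238260e-04,
         3.24004677e-04],
       [-6.39673316e-04, -3.13645562e-01,  9.49539916e-01,
        -1.44133369e-01],
       [ 0.00000000e+00,  0.00000000e+00,  0.00000000e+00,
         1.00000000e+00]])}
```

View pics/scene0.png

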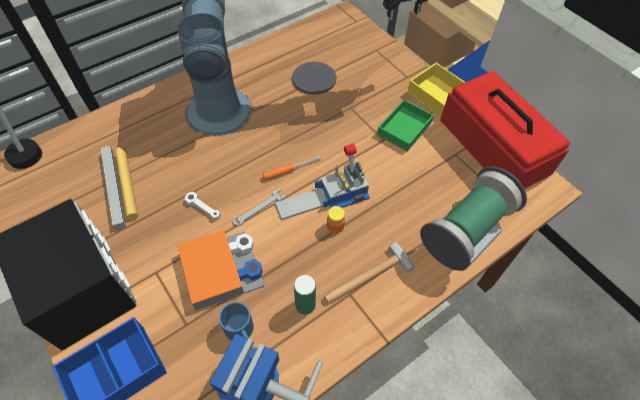

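View pics/top0.png

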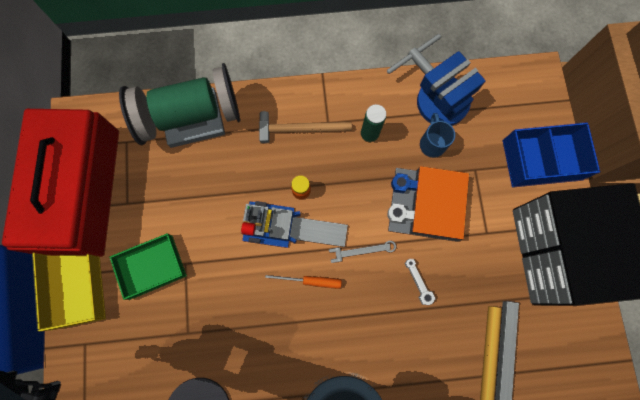

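```bash
python3 - <<'E'
import cv2
a=cv2.imread("pics/top0.png"); s=cv2.imread("pics/scene0.png")
cv2.imwrite("pics/c1.png",cv2.resize(a[180:260,230:360],None,fx=6,fy=6,interpolation=cv2.INTER_CUBIC))
cv2.imwrite("pics/c2.png",cv2.resize(a[155:255,370:480],None,fx=6,fy=6,interpolation=cv2.INTER_CUBIC)[:600])
cv2.imwrite("pics/c3.png",cv2.resize(s[130:240,260:390],None,fx=5,fy=5,interpolation=cv2.INTER_CUBIC))
cv2.imwrite("pics/c4.png",cv2.resize(s[215:315,165:285],None,fx=6,fy=6,interpolation=cv2.INTER_CUBIC))
E
```

```text
(no output)
```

View pics/c1.png

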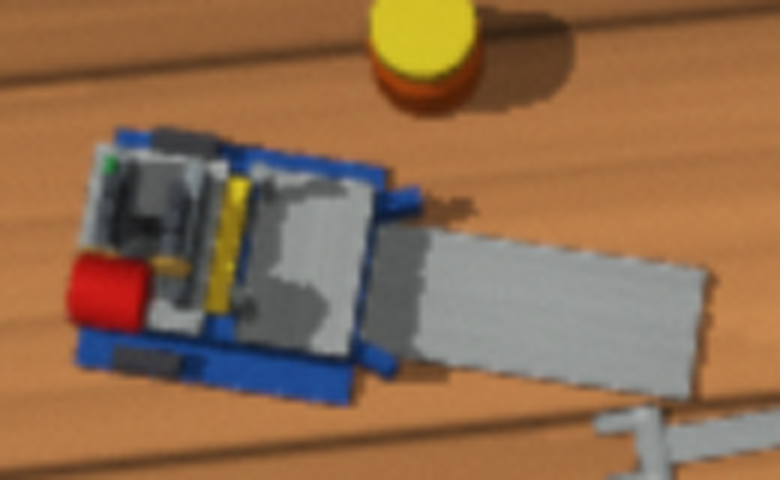

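View pics/c2.png

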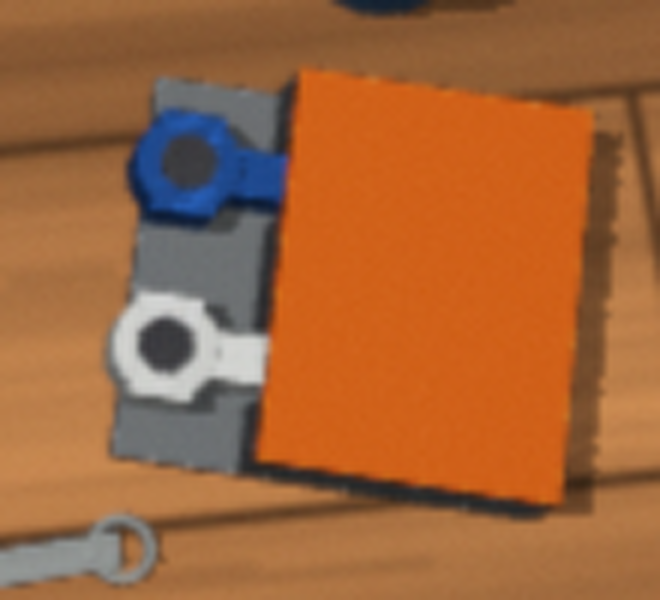

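View pics/c3.png

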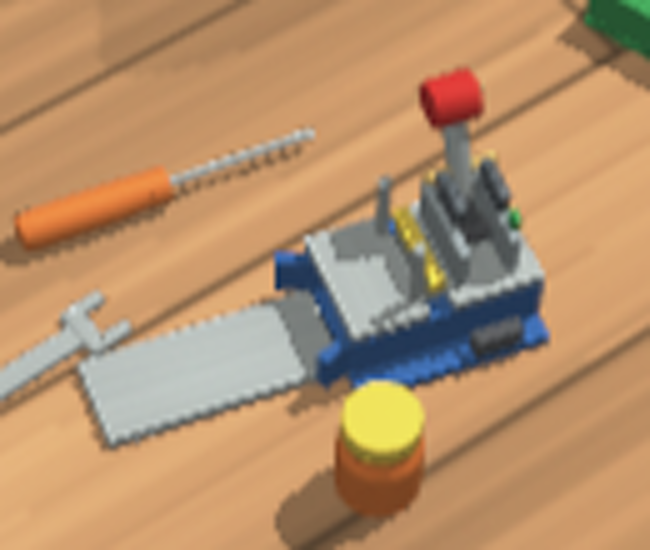

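View pics/c4.png

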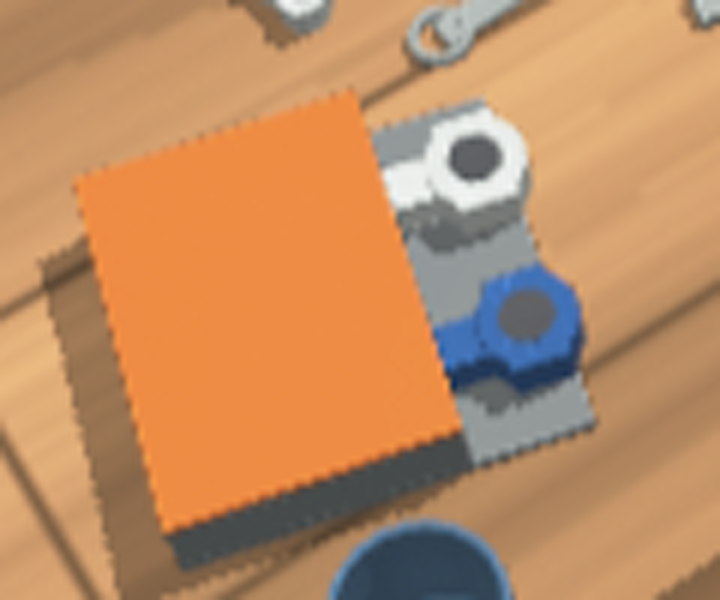

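```bash
cat > h.py <<'E'
import numpy as np
from bench import calibration
C={n:calibration(n) for n in("scene","top")}
def proj(n,P):
    c=C[n];T=c["T"];p=(np.asarray(P)-T[:3,3])@T[:3,:3]
    return np.stack([c["fx"]*p[...,0]/p[...,2]+c["cx"],c["fy"]*p[...,1]/p[...,2]+c["cy"]],-1)
def ray(n,u,z):
    c=C[n];T=c["T"];d=T[:3,:3]@np.array([(u[0]-c["cx"])/c["fx"],(u[1]-c["cy"])/c["fy"],1]);o=T[:3,3]
    return o+d*(z-o[2])/d[2]
def loc(p,q):
    x,y,a=p;q=np.asarray(q,float);c,s=np.cos(a),np.sin(a)
    return np.stack([x+c*q[...,0]-s*q[...,1],y+s*q[...,0]+c*q[...,1],q[...,2]],-1)
E
python3 - <<'E'
from h import *
from scipy.optimize import least_squares
def cr(p,o,f): return [(p[0]+.5)/f-.5+o[0],(p[1]+.5)/f-.5+o[1]]
F=[("top",cr((707,268),(230,180),6),(-.15,-.03,.01)),("top",cr((690,400),(230,180),6),(-.15,.03,.01)),
("top",cr((379,183),(230,180),6),(0,-.0385,.052)),("top",cr((352,357),(230,180),6),(0,.0385,.052)),
("scene",cr((80,368),(260,130),5),(-.15,.03,.01)),("scene",cr((112,447),(260,130),5),(-.15,-.03,.01)),
("scene",cr((306,236),(260,130),5),(0,.0385,.052)),("scene",cr((350,337),(260,130),5),(0,-.0385,.052)),
("scene",cr((544,270),(260,130),5),(.123,-.0385,.052))]
kn=(.09,.09*np.sin(.45),.062+.09*np.cos(.45))
F+=[("top",cr((110,294),(230,180),6),kn),("scene",cr((453,97),(260,130),5),kn)]
R=[("top",cr((300,68),(370,155),6),(0,-.09,.05)),("top",cr((257,462),(370,155),6),(0,.09,.05)),
("top",cr((155,78),(370,155),6),(.055,-.09,.008)),("top",cr((110,458),(370,155),6),(.055,.09,.008)),
("scene",cr((355,90),(165,215),6),(0,.09,.05)),("scene",cr((464,430),(165,215),6),(0,-.09,.05)),
("scene",cr((595,425),(165,215),6),(.055,-.09,.008)),("scene",cr((485,100),(165,215),6),(.055,.09,.008))]
for nm,L,x0 in(("fix",F,(.5,.1,1.5)),("rack",R,(.5,-.1,1.5))):
    f=lambda p:np.ravel([proj(n,loc(p,q))-u for n,u,q in L])
    r=least_squares(f,x0,loss="soft_l1");print(nm,r.x.round(4),r.fun.reshape(-1,2).round(1).tolist())
for n,u in(("top",cr((166,345),(370,155),6)),("scene",cr((475,157),(165,215),6)),("top",cr((188,162),(370,155),6)),("scene",cr((527,314),(165,215),6))):
    print(n,u,ray(n,u,.036))
E
```

```text
fix [0.4991 0.0884 1.3294] [[-0.0, -0.5], [0.0, -0.7], [-0.5, -0.2], [-0.5, -0.3], [-0.7, -1.2], [-0.3, -1.0], [-0.4, -0.0], [0.7, -0.3], [-0.1, 0.4], [0.5, -0.0], [-0.6, -0.0]]
rack [ 0.5371 -0.2492  1.3147] [[-0.1, -0.5], [-0.2, -0.7], [0.9, -0.6], [0.6, -0.7], [0.3, -0.6], [0.1, -0.8], [-0.2, -0.7], [-0.6, -1.0]]
top [397.25, 212.08333333333334] [ 0.50592106 -0.19763079  0.036     ]
scene [243.75, 240.75] [ 0.50646157 -0.19827965  0.036     ]
top [400.9166666666667, 181.58333333333334] [ 0.58814938 -0.2192233   0.036     ]
scene [252.41666666666669, 266.9166666666667] [ 0.5884674  -0.22029117  0.036     ]
```

```bash
python3 - <<'E'
from h import *
P=(.4991,.0884,1.3294)
def inv(w):
    x,y,a=P;d=np.array(w[:2])-[x,y];c,s=np.cos(a),np.sin(a);return np.round([c*d[0]+s*d[1],-s*d[0]+c*d[1]],4)
for nm,u,z in(("jarcap",(300,186),.075),("jar cap rightedge",(309,186),.075),("wr head L",(330,248),.005),("wr head top",(338,247),.005),("wr bot",(337,262),.005),("wrench mid",(365,250),.008),("wr end",(396,246),.005),("sd handle R",(342,283),.02),("sd handleL",(305,281),.02),("smalllink",(411,264),.02)):
    w=ray("top",u,z);print(nm,w.round(3),inv(w))
for nm,q in(("knobL",(.09,.09*np.sin(.45),.062+.09*np.cos(.45))),("pivot",(.09,0,.062)),("big",(-.05,0,.024)),("small",(-.182,0,.024))):print(nm,loc(P,q).round(4))
E
```

```text
jarcap [0.593 0.053 0.075] [-0.0121 -0.0997]
jar cap rightedge [0.591 0.029 0.075] [-0.0353 -0.103 ]
wr head L [ 0.432 -0.011  0.005] [-0.1123  0.0412]
wr head top [ 0.433 -0.032  0.005] [-0.1332  0.0356]
wr bot [ 0.393 -0.025  0.005] [-0.1357  0.0757]
wrench mid [ 0.417 -0.103  0.008] [-0.2056  0.0338]
wr end [ 0.42  -0.188  0.005] [-0.2872  0.011 ]
sd handle R [ 0.336 -0.031  0.02 ] [-0.1551  0.1293]
sd handleL [0.351 0.064 0.02 ] [-0.0589  0.1378]
smalllink [ 0.367 -0.218  0.02 ] [-0.3286  0.055 ]
knobL [0.4826 0.1851 0.143 ]
pivot [0.5206 0.1758 0.062 ]
big [0.4871 0.0398 0.024 ]
small [ 0.4556 -0.0883  0.024 ]
```

Call:
carry_out:
  deltas:
    - [0.024, -0.036, 0, 0.006]
    - [0.024, -0.036, 0, 0.006]
    - [0.024, -0.036, 0, 0.006]
    - [0.024, -0.036, 0, 0.006]
    - [0.024, -0.036, 0, 0.006]
    - [0.024, -0.036, 0, 0.006]
    - [0.024, -0.036, 0, 0.006]
    - [0.024, -0.036, 0, 0.006]
    - [0.024, -0.036, 0, 0.006]
    - [0.024, -0.036, 0, 0.006]
  jaw: 0

```text
time_s: 1.1
tcp_pos: [0.4382, 0.2462, 0.2252]
tcp_rot: [-0.002, 0.118, 0.993, -0.003]
contact_force: [0.4, 0.6, 0.2]
finger_gap: 0.0853
```

Call:
carry_out:
  deltas:
    - [0.022, -0.03, -0.005, -0.002]
    - [0.022, -0.03, -0.005, -0.002]
    - [0, 0, 0, 0]

```text
time_s: 1.4
tcp_pos: [0.4851, 0.1795, 0.2143]
tcp_rot: [-0.002, 0.123, 0.992, -0.003]
contact_force: [0.5, -0.2, 0.6]
finger_gap: 0.0853
```

```bash
python3 - <<'E'
from bench import arm,camera,calibration
import cv2,numpy as np
from scipy.spatial.transform import Rotation as Ro
from h import *
s=arm.observe();print(s["tcp_pos"],s["tcp_rot"],s["time_s"])
im=camera("wrist");cv2.imwrite("pics/w1.png",im[:,:,::-1])
c=calibration("wrist");H=c["hand_eye"];w,x,y,z=s["tcp_rot"];R=Ro.from_quat([x,y,z,w]).as_matrix()
P=(.4991,.0884,1.3294)
for nm,q in(("knob",(.09,.0391,.143)),("ledgeA",(-.15,.03,.01)),("ledgeB",(-.15,-.03,.01)),("br1",(0,.0385,.052)),("br2",(0,-.0385,.052)),("br3",(.123,-.0385,.052))):
    p=H[:3,:3].T@(R.T@(loc(P,q)-s["tcp_pos"])-H[:3,3]);print(nm,c["fx"]*p[0]/p[2]+c["cx"],c["fy"]*p[1]/p[2]+c["cy"])
E
```

```text
[0.4851343  0.17948412 0.21434082] [-0.00229477  0.12279688  0.99242334 -0.00340303] 1.4
knob 326.4587281724604 206.83054140857288
ledgeA 123.12061253960803 177.41349381458144
ledgeB 132.98012719093862 224.14463518804524
br1 239.12810542539546 178.74985717688426
br2 245.05797139765784 245.4096211296686
br3 354.5790864648463 245.38335047816605
```

View pics/w1.png

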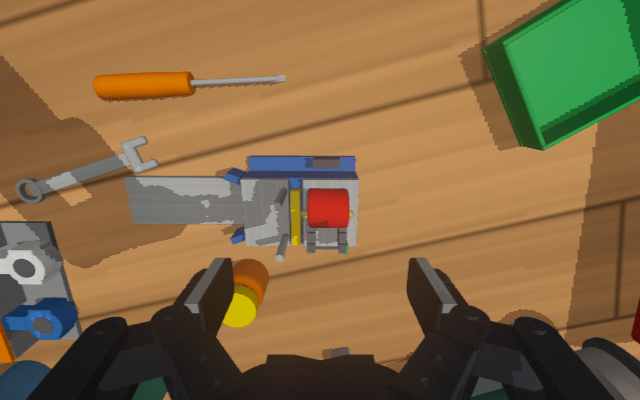

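```bash
python3 - <<'E'
import cv2
from h import *
w=cv2.imread("pics/w1.png");cv2.imwrite("pics/c5.png",cv2.resize(w[140:275,220:380],None,fx=5,fy=4.4,interpolation=cv2.INTER_CUBIC))
s=cv2.imread("pics/scene0.png");cv2.imwrite("pics/c6.png",cv2.resize(s[140:220,310:375],None,fx=7,fy=7,interpolation=cv2.INTER_CUBIC))
E
```

```text
(no output)
```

View pics/c5.png

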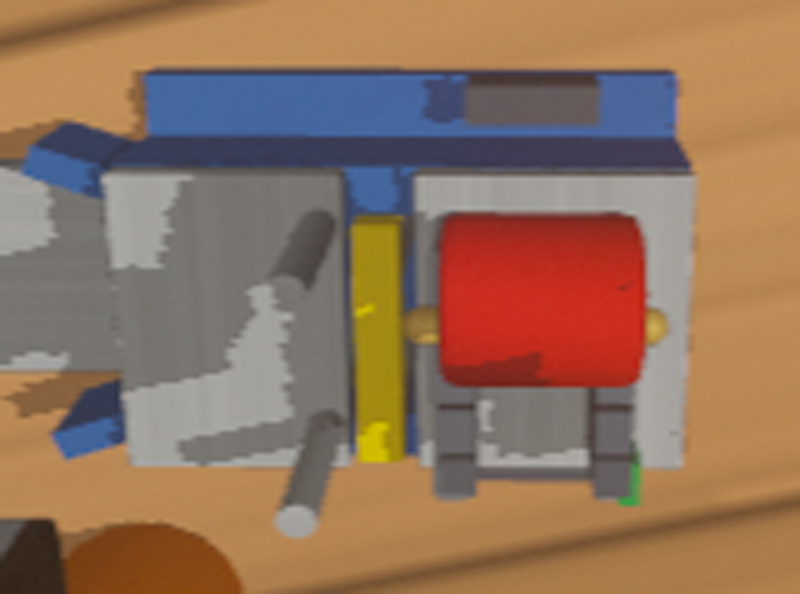

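View pics/c6.png

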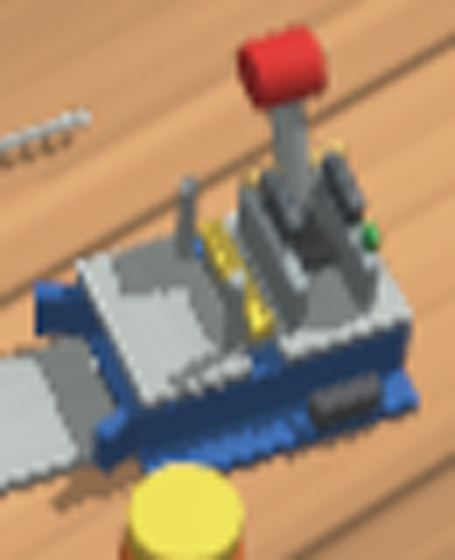

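```bash
python3 - <<'E'
from bench import calibration
from h import *
from scipy.optimize import least_squares
from scipy.spatial.transform import Rotation as Ro
c=calibration("wrist");H=c["hand_eye"];t=np.array([0.4851343,0.17948412,0.21434082]);q=[-0.00229477,0.12279688,0.99242334,-0.00340303]
R=Ro.from_quat(q[1:]+q[:1]).as_matrix();P=(.4991,.0884,1.3294)
def pw(X):
    p=H[:3,:3].T@(R.T@(X-t)-H[:3,3]);return np.array([c["fx"]*p[0]/p[2]+c["cx"],c["fy"]*p[1]/p[2]+c["cy"]])
for uw,us in(((277.4,205.9),(336.4,166)),((279,258),(343.5,179.5))):
    r=least_squares(lambda x:np.r_[pw(loc(P,x))-uw,proj("scene",loc(P,x))-us],(.045,0,.08));print(r.x,r.fun)
E
```

```text
[0.04602535 0.02507255 0.09995361] [-0.13926474 -0.06396779  0.49794602  0.02806791]
[ 0.04524934 -0.02735222  0.10099423] [-0.1046928  -0.04387662  0.34076337 -0.00617423]
```

Call:
carry_out:
  deltas:
    - [-0.0025, 0.0056, -0.01, 0]
    - [0, 0, -0.02, 0]
    - [0, 0, -0.02, 0]
    - [0, 0, -0.02, 0]
    - [0, 0, -0.015, 0]
    - [0, 0, -0.005, 0]
    - [0, 0, 0, 0]
    - [0, 0, 0, 0]

```text
time_s: 2.25
tcp_pos: [0.4738, 0.196, 0.118]
tcp_rot: [-0.005, 0.116, 0.993, -0.003]
contact_force: [0.0, 0.7, 0.3]
finger_gap: 0.0857
```

Call:
carry_out:
  deltas:
    - [0.0088, -0.0109, 0, 0]
    - [0, 0, 0, 0]

```text
time_s: 2.45
tcp_pos: [0.4841, 0.1851, 0.1196]
tcp_rot: [-0.003, 0.115, 0.993, -0.002]
contact_force: [0.2, -0.8, -0.2]
finger_gap: 0.0855
```

Call:
carry_out:
  deltas:
    - [-0.0015, 0, -0.002, -0.01]
    - [0, 0, 0, 0]
    - [0, 0, 0, 0]
    - [0, 0, 0, 0]
    - [0, 0, 0, 0]
    - [0, 0, 0, 0]
  jaw: 255

```text
time_s: 3.05
tcp_pos: [0.484, 0.1848, 0.1192]
tcp_rot: [-0.001, 0.122, 0.993, -0.001]
contact_force: [-0.2, 0.4, -0.4]
finger_gap: 0.0296
```

Call:
carry_out:
  deltas:
    - [-0.002, 0.0005, 0.0045, 0]
    - [-0.002, 0.0005, 0.0045, 0]
    - [-0.002, 0.0005, 0.0045, 0]
    - [0, 0, 0, 0]

```text
time_s: 3.45
tcp_pos: [0.4785, 0.1861, 0.1304]
tcp_rot: [0.001, 0.122, 0.993, -0.001]
contact_force: [6.7, 0.0, -9.6]
finger_gap: 0.0295
```

Call:
carry_out:
  deltas:
    - [-0.0012, 0.0003, 0.003, 0]
    - [0, 0, 0, 0]

```text
time_s: 3.65
tcp_pos: [0.4777, 0.1862, 0.1319]
tcp_rot: [0.002, 0.122, 0.993, -0.001]
contact_force: [6.9, 1.1, -9.9]
finger_gap: 0.0294
```

Call:
carry_out:
  deltas:
    - [0.0072, -0.0018, 0.0033, 0]
    - [0.0072, -0.0018, 0.0026, 0]
    - [0.0075, -0.0018, 0.002, 0]
    - [0.0076, -0.0019, 0.0015, 0]
    - [0.0077, -0.0019, 0.0009, 0]
    - [0.0077, -0.0019, 0.0003, 0]

```text
time_s: 4.25
tcp_pos: [0.4897, 0.1835, 0.1307]
tcp_rot: [-0.046, 0.122, 0.991, 0.001]
contact_force: [-33.9, 5.3, 22.5]
finger_gap: 0.0292
```

```bash
cat > k.py <<'E'
from h import *
from bench import arm
P=(.4991,.0884,1.3294)
def tog():
    s=arm.observe();k=s["tcp_pos"]-np.array([.0014,-.0003,-.0238]);x,y,a=P;d=k[:2]-[x,y]
    c,sn=np.cos(a),np.sin(a);fx=c*d[0]+sn*d[1];fy=-sn*d[0]+c*d[1];dz=k[2]-.062
    print("fx",fx,"phi",np.arctan2(fy,dz),"r",np.hypot(fy,dz),"F",s["contact_force"],s["tcp_pos"],s["time_s"])
E
python3 -c "from k import *;tog()"
```

```text
fx 0.09001715512795679 phi 0.34574960131006083 r 0.09828231913915451 F [-33.93539224   5.29843282  22.4712598 ] [0.48967707 0.1834697  0.13066614] 4.25
```

```bash
python3 - <<'E'
from bench import arm,camera
import cv2
im=camera("wrist")[:,:,::-1];cv2.imwrite("pics/w2.png",cv2.resize(im[120:400,180:460],None,fx=2,fy=2,interpolation=cv2.INTER_CUBIC))
im=camera("scene")[:,:,::-1];cv2.imwrite("pics/s2.png",cv2.resize(im[100:230,280:420],None,fx=4.5,fy=4.5,interpolation=cv2.INTER_CUBIC))
E
python3 -c "from k import *;tog();print(arm.observe()['tcp_rot'])"
```

```text
fx 0.08999710362483378 phi 0.3436003186835912 r 0.0983627535161322 F [-31.1657897    6.30769881  20.16518573] [0.48983902 0.18340918 0.13081324] 4.35
[-0.04550037  0.12212086  0.99147084  0.00133864]
```

View pics/w2.png

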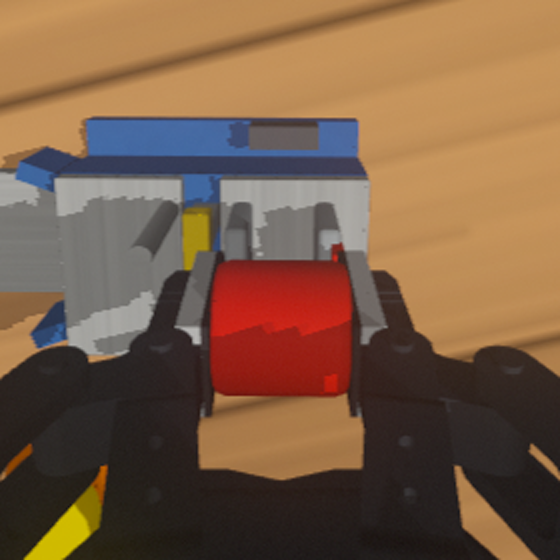

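View pics/s2.png

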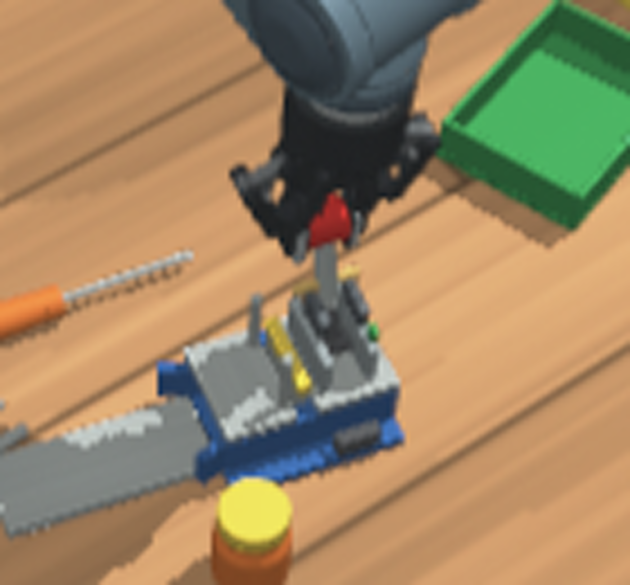

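```bash
python3 - <<'E'
from h import *
import cv2
from bench import arm,calibration
from scipy.spatial.transform import Rotation as Ro
P=(.4991,.0884,1.3294)
s=arm.observe();c=calibration("wrist");H=c["hand_eye"];t=s["tcp_pos"];q=s["tcp_rot"];R=Ro.from_quat(np.r_[q[1:],q[0]]).as_matrix()
def pw(X):
    p=H[:3,:3].T@(R.T@(X-t)-H[:3,3]);return np.array([c["fx"]*p[0]/p[2]+c["cx"],c["fy"]*p[1]/p[2]+c["cy"]])
for ph,r in((.45,.09),(.45,.104),(.32,.0975),(.3,.104),(.4,.09),(.32,.09)):
    X=loc(P,(.09,r*np.sin(ph),.062+r*np.cos(ph)));a=proj("scene",X);b=pw(X);print(ph,r,a,(a-[280,100])*4.5,b,(b-[180,120])*2)
for z in(.066,.08,.097):
  a=proj("scene",loc(P,[(.058,.0,z),(.058,.03,z),(.058,-.03,z)]));print(z,((a-[280,100])*4.5).round().tolist())
E
```

```text
0.45 0.09 [349.5822708  148.99358428] [313.12021858 220.47112924] [318.76048178 253.69894009] [277.52096355 267.39788018]
0.45 0.104 [349.00041151 144.6955238 ] [310.50185178 201.12985709] [318.38664942 252.18200442] [276.77329885 264.36400885]
0.32 0.0975 [351.04183015 148.61786731] [319.68823567 218.78040289] [318.52271349 280.85816541] [277.04542699 321.71633081]
0.3 0.104 [351.1904663  147.09841961] [320.35709833 211.94288825] [318.32792192 288.26009411] [276.65584383 336.52018822]
0.4 0.09 [350.20107503 149.62290869] [315.90483764 223.30308913] [318.74138996 263.059395  ] [277.48277993 286.11879   ]
0.32 0.09 [351.21314105 150.77615947] [320.45913472 228.49271763] [318.72212285 278.18084394] [277.4442457  316.36168789]
0.066 [[286.0, 351.0], [268.0, 317.0], [304.0, 386.0]]
0.08 [[287.0, 339.0], [268.0, 304.0], [305.0, 374.0]]
0.097 [[288.0, 323.0], [270.0, 289.0], [307.0, 358.0]]
```

Call:
carry_out:
  deltas:
    - [-0.001, 0, 0.004, 0]
    - [0, 0, 0, 0]

```text
time_s: 4.55
tcp_pos: [0.4893, 0.1836, 0.1347]
tcp_rot: [-0.044, 0.122, 0.992, 0.001]
contact_force: [5.0, -0.4, -9.3]
finger_gap: 0.0293
```

```bash
python3 -c "from k import *;tog();s=arm.observe();print(s['tcp_rot'],s['moment'])"
```

```text
fx 0.09006795058584625 phi 0.3366382436347561 r 0.10220583606896448 F [ 5.00205858 -0.41456445 -9.30228315] [0.48925019 0.18362711 0.13466907] 4.55
[-0.0437735   0.12197467  0.99156669  0.00125048] [ 0.05951387 -1.18176538 -0.29205465]
```

```bash
cat > k.py <<'E'
from h import *
from bench import arm
from scipy.spatial.transform import Rotation as Ro
P=(.4991,.0884,1.3294)
def RR(q): return Ro.from_quat([q[1],q[2],q[3],q[0]]).as_matrix()
R0=RR([-.001,.122,.993,-.001]);OFF=R0.T@np.array([-.0014,.0003,.0238])
def tog():
    s=arm.observe();R=RR(s["tcp_rot"]);k=s["tcp_pos"]+R@OFF;x,y,a=P;d=k[:2]-[x,y]
    c,sn=np.cos(a),np.sin(a);fx=c*d[0]+sn*d[1];fy=-sn*d[0]+c*d[1];dz=k[2]-.062
    print("fx",fx,"phi",np.arctan2(fy,dz),"r",np.hypot(fy,dz),"F",s["contact_force"].round(1),s["tcp_pos"].round(4),"toolz",R[:,2].round(3),"yaw",np.arctan2(R[1,1],R[0,1]).round(3),s["time_s"])
E
python3 -c "from k import *;tog()"
```

```text
fx 0.09020407032877784 phi 0.31758913730622074 r 0.10158432386521064 F [ 5.  -0.4 -9.3] [0.4893 0.1836 0.1347] toolz [-0.087  0.013 -0.996] yaw 1.326 4.55
```

Call:
carry_out:
  deltas:
    - [-0.001, 0.0003, 0.004, 0]
    - [0, 0, 0, 0]

```text
time_s: 4.75
tcp_pos: [0.4885, 0.1837, 0.1371]
tcp_rot: [-0.043, 0.123, 0.992, 0.002]
contact_force: [5.7, 1.6, -10.3]
finger_gap: 0.0289
```

```bash
python3 -c "from k import *;tog()"
```

```text
fx 0.09007194472154784 phi 0.31696025852577997 r 0.10414497918230463 F [  5.7   1.6 -10.3] [0.4885 0.1837 0.1371] toolz [-0.086  0.014 -0.996] yaw 1.325 4.75
```

Call:
carry_out:
  deltas:
    - [0.015, -0.0037, 0.0065, 0]

```text
time_s: 4.85
tcp_pos: [0.4989, 0.181, 0.1404]
tcp_rot: [-0.049, 0.123, 0.991, 0.002]
contact_force: [-3.6, 5.8, -14.0]
finger_gap: 0.0294
```

```bash
python3 -c "from k import *;tog()"
```

```text
fx 0.08991168571161802 phi 0.2065761034907625 r 0.1044657832730635 F [ -3.6   5.8 -14. ] [0.4989 0.181  0.1404] toolz [-0.098  0.016 -0.995] yaw 1.325 4.85
```

Call:
carry_out:
  deltas:
    - [0.0156, -0.0042, 0.0035, 0]
    - [0.0156, -0.0042, 0.002, 0]

```text
time_s: 5.05
tcp_pos: [0.5213, 0.1752, 0.1401]
tcp_rot: [-0.063, 0.122, 0.99, 0.004]
contact_force: [-7.2, 7.1, -10.8]
finger_gap: 0.0292
```

```bash
python3 -c "from k import *;tog()"
```

```text
fx 0.08971116494053687 phi -0.023268408836881437 r 0.10192955062363362 F [ -7.2   7.1 -10.8] [0.5213 0.1752 0.1401] toolz [-0.124  0.023 -0.992] yaw 1.326 5.05
```

Call:
carry_out:
  deltas:
    - [0.0156, -0.0042, 0.005, 0]
    - [0.0156, -0.0042, 0.002, 0]

```text
time_s: 5.25
tcp_pos: [0.5423, 0.17, 0.1401]
tcp_rot: [-0.08, 0.122, 0.989, 0.006]
contact_force: [-8.9, 7.5, -9.1]
finger_gap: 0.0293
```

```bash
python3 -c "from k import *;tog()"
```

```text
fx 0.08962352389957572 phi -0.23867829906408888 r 0.10477564516582745 F [-8.9  7.5 -9.1] [0.5423 0.17   0.1401] toolz [-0.156  0.03  -0.987] yaw 1.326 5.25
```

Call:
carry_out:
  deltas:
    - [0.0156, -0.0042, 0.0, 0]
    - [0.0136, -0.0037, -0.001, 0]

```text
time_s: 5.45
tcp_pos: [0.5611, 0.1653, 0.1326]
tcp_rot: [-0.096, 0.121, 0.988, 0.007]
contact_force: [-8.5, 6.9, -8.2]
finger_gap: 0.0294
```

```bash
python3 -c "from k import *;tog()"
```

```text
fx 0.08963001322391986 phi -0.44523091222056743 r 0.10440667223753859 F [-8.5  6.9 -8.2] [0.5611 0.1653 0.1326] toolz [-0.189  0.037 -0.981] yaw 1.327 5.45
```

Call:
carry_out:
  deltas:
    - [0.005, -0.0012, -0.001, 0]
    - [0, 0, 0, 0]

```text
time_s: 5.65
tcp_pos: [0.5591, 0.166, 0.1258]
tcp_rot: [-0.108, 0.121, 0.987, 0.008]
contact_force: [0.6, 2.4, -9.8]
finger_gap: 0.029
```

```bash
python3 -c "from k import *;tog()"
```

```text
fx 0.08983081197072348 phi -0.46126472205503466 r 0.09758754228030442 F [ 0.6  2.4 -9.8] [0.5591 0.166  0.1258] toolz [-0.212  0.042 -0.976] yaw 1.328 5.65
```

Call:
carry_out:
  deltas:
    - [-0.002, 0.0005, -0.004, 0]
    - [-0.0015, 0.0003, -0.003, 0]
    - [0, 0, 0, 0]

```text
time_s: 5.95
tcp_pos: [0.5574, 0.1665, 0.1207]
tcp_rot: [-0.107, 0.121, 0.987, 0.008]
contact_force: [-2.1, 2.3, -7.2]
finger_gap: 0.0297
```

```bash
python3 -c "from k import *;tog()"
```

```text
fx 0.08993819847431629 phi -0.46802886534740223 r 0.09218409154345122 F [-2.1  2.3 -7.2] [0.5574 0.1665 0.1207] toolz [-0.209  0.041 -0.977] yaw 1.328 5.95
```

Call:
carry_out:
  deltas:
    - [-0.001, 0.0002, -0.002, 0]
    - [0, 0, 0, 0]

```text
time_s: 6.15
tcp_pos: [0.5572, 0.1666, 0.1204]
tcp_rot: [-0.106, 0.121, 0.987, 0.008]
contact_force: [-0.9, 1.2, -6.5]
finger_gap: 0.0292
```

Call:
carry_out:
  deltas:
    - [0, 0, 0, 0]
    - [0, 0, 0, 0]
    - [0, 0, 0, 0]
    - [0, 0, 0, 0]
    - [0, 0, 0, 0]
  jaw: 0

```text
time_s: 6.65
tcp_pos: [0.5584, 0.1657, 0.1221]
tcp_rot: [-0.104, 0.12, 0.987, 0.007]
contact_force: [0.4, -0.6, -0.9]
finger_gap: 0.0854
```

```bash
python3 -c "from k import *;tog()"
```

```text
fx 0.08942467636981623 phi -0.47056282982376574 r 0.09390311378141766 F [ 0.4 -0.6 -0.9] [0.5584 0.1657 0.1221] toolz [-0.204  0.039 -0.978] yaw 1.329 6.65
```

Call:
carry_out:
  deltas:
    - [0.003, -0.001, 0.015, 0]
    - [0.004, -0.001, 0.02, 0]
    - [0.004, -0.001, 0.025, 0]
    - [0, 0, 0.03, 0]
    - [0, 0, 0.02, 0]

```text
time_s: 7.15
tcp_pos: [0.5683, 0.162, 0.2366]
tcp_rot: [-0.107, 0.121, 0.987, 0.007]
contact_force: [0.5, -0.5, 0.2]
finger_gap: 0.0853
```

```bash
python3 - <<'E'
from k import *
tog()
from bench import camera
import cv2
im=camera("scene")[:,:,::-1];cv2.imwrite("pics/s3.png",cv2.resize(im[100:230,280:420],None,fx=4.5,fy=4.5,interpolation=cv2.INTER_CUBIC))
im=camera("wrist")[:,:,::-1];cv2.imwrite("pics/w3.png",im)
X=loc(P,(.09,-.0391,.143));print((proj("scene",X)-[280,100])*4.5)
for z in(.066,.097):
  a=proj("scene",loc(P,[(.058,.0,z),(.058,.03,z),(.058,-.03,z)]));print(z,((a-[280,100])*4.5).round().tolist())
E
```

```text
fx 0.0882128054303329 phi -0.2622284016046475 r 0.2051878041057214 F [ 0.5 -0.5  0.2] [0.5683 0.162  0.2366] toolz [-0.209  0.039 -0.977] yaw 1.329 7.15
[364.07451235 311.70265929]
0.066 [[286.0, 351.0], [268.0, 317.0], [304.0, 386.0]]
0.097 [[288.0, 323.0], [270.0, 289.0], [307.0, 358.0]]
```

View pics/s3.png

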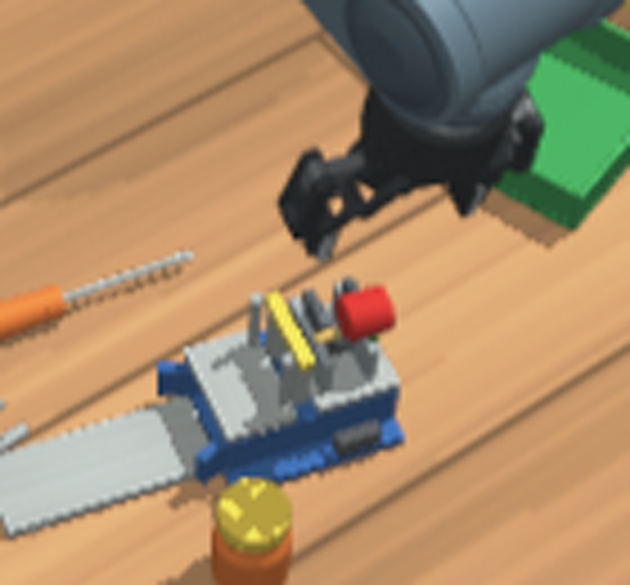

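View pics/w3.png

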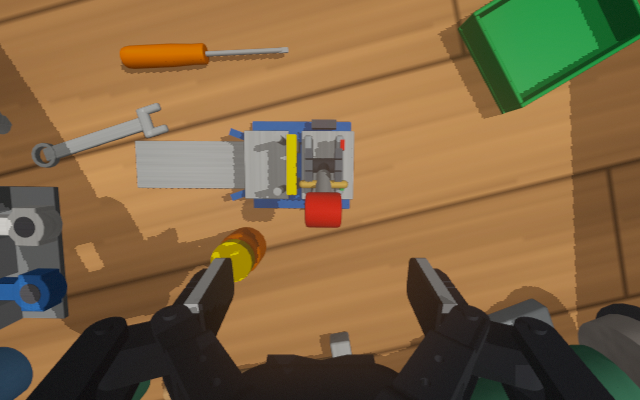

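Call:
carry_out:
  deltas:
    - [-0.005, -0.032, 0, -0.148]
    - [-0.005, -0.032, 0, -0.148]
    - [-0.005, -0.032, 0, -0.148]
    - [-0.005, -0.032, 0, -0.148]
    - [-0.005, -0.032, 0, -0.148]
    - [-0.005, -0.032, 0, -0.148]
    - [-0.005, -0.032, 0, -0.148]
    - [-0.005, -0.032, 0, -0.148]
    - [-0.005, -0.032, 0, -0.148]
    - [-0.005, -0.032, 0, -0.148]
  jaw: 50

```text
time_s: 8.25
tcp_pos: [0.5148, -0.1653, 0.2352]
tcp_rot: [-0.074, 0.762, 0.639, 0.076]
contact_force: [0.4, 0.7, -0.4]
finger_gap: 0.0687
```

```bash
python3 -c "from k import *;tog()"
```

```text
fx -0.2460902892952133 phi -0.3703869797983428 r 0.21104443947619891 F [ 0.4  0.7 -0.4] [ 0.5148 -0.1653  0.2352] toolz [ 0.021  0.209 -0.978] yaw -0.172 8.25
```

Call:
carry_out:
  deltas:
    - [-0.005, -0.018, -0.03, -0.06]
    - [-0.003, -0.014, -0.03, -0.02]
    - [0, 0, 0, 0]

```text
time_s: 8.55
tcp_pos: [0.505, -0.2026, 0.1737]
tcp_rot: [-0.069, 0.79, 0.604, 0.079]
contact_force: [-0.6, 0.4, 0.3]
finger_gap: 0.0683
```

```bash
python3 - <<'E'
from k import *
from bench import camera,calibration
import cv2
tog()
s=arm.observe();R=RR(s["tcp_rot"]);t=s["tcp_pos"]
im=camera("wrist")[:,:,::-1];cv2.imwrite("pics/w4.png",im)
c=calibration("wrist");H=c["hand_eye"]
def pw(X):
    p=H[:3,:3].T@(R.T@(X-t)-H[:3,3]);return np.array([c["fx"]*p[0]/p[2]+c["cx"],c["fy"]*p[1]/p[2]+c["cy"]])
K=(.5371,-.2492,1.3147)
for q in((.04,.0425,.036),(.04,-.0425,.036),(.055,.09,.008),(.055,-.09,.008),(0,.09,.05),(0,-.09,.05)):print(q,pw(loc(K,q)).round(1))
E
```

```text
fx -0.28468623752334615 phi -0.5086510201064003 r 0.15487933157561248 F [-0.6  0.4  0.3] [ 0.505  -0.2026  0.1737] toolz [ 0.041  0.205 -0.978] yaw -0.264 8.55
(0.04, 0.0425, 0.036) [321.4 214.8]
(0.04, -0.0425, 0.036) [407.7 214.4]
(0.055, 0.09, 0.008) [277.4 197.2]
(0.055, -0.09, 0.008) [445.5 196.3]
(0, 0.09, 0.05) [272.  258.5]
(0, -0.09, 0.05) [460.9 258. ]
```

View pics/w4.png

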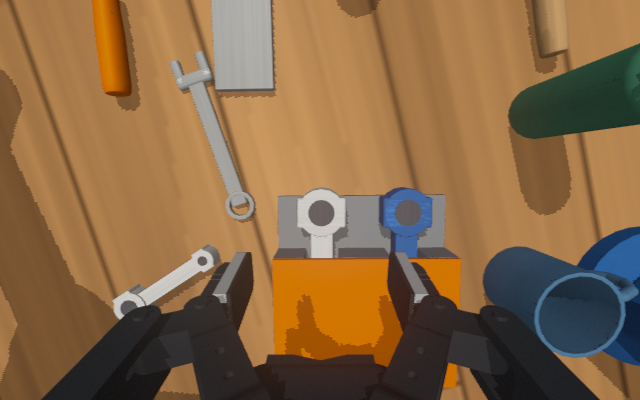

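Call:
carry_out:
  deltas:
    - [0.001, 0.003, -0.03, 0]
    - [0, 0.003, -0.03, 0]
    - [0, 0.001, -0.03, 0]
    - [0, 0, -0.015, 0]
    - [0, 0, 0, 0]

```text
time_s: 9.1
tcp_pos: [0.5127, -0.1946, 0.0761]
tcp_rot: [-0.062, 0.788, 0.607, 0.082]
contact_force: [-0.2, -0.0, -0.2]
finger_gap: 0.0685
```

```bash
python3 -c "from k import *;tog()"
```

```text
fx -0.2749238577890882 phi -1.1338597718753887 r 0.0890507046008743 F [-0.2 -0.  -0.2] [ 0.5127 -0.1946  0.0761] toolz [ 0.053  0.197 -0.979] yaw -0.257 9.1
```

Call:
carry_out:
  deltas:
    - [-0.006, 0, -0.01, 0]
    - [-0.002, 0, -0.02, 0]
    - [-0.002, 0, -0.015, 0]
    - [0, 0, -0.01, 0]
    - [0, 0, 0, 0]

```text
time_s: 9.6
tcp_pos: [0.506, -0.1966, 0.0247]
tcp_rot: [-0.057, 0.787, 0.609, 0.083]
contact_force: [0.2, 0.4, -0.2]
finger_gap: 0.0688
```

```bash
python3 -c "from k import *;tog()"
```

```text
fx -0.27841343867003454 phi -1.7532133332360234 r 0.07568192781823607 F [ 0.2  0.4 -0.2] [ 0.506  -0.1966  0.0247] toolz [ 0.061  0.191 -0.98 ] yaw -0.255 9.6
```

Call:
carry_out:
  deltas:
    - [0, 0.001, -0.007, 0]
    - [0, 0.0, -0.003, 0]
    - [0, 0, 0, 0]

```text
time_s: 9.9
tcp_pos: [0.5071, -0.1964, 0.0153]
tcp_rot: [-0.056, 0.787, 0.609, 0.084]
contact_force: [-1.0, -0.2, 0.3]
finger_gap: 0.069
```

Call:
carry_out:
  deltas:
    - [0, 0, 0, 0]
    - [0, 0, 0, 0]
    - [0, 0, 0, 0]
    - [0, 0, 0, 0]
    - [0, 0, 0, 0]
  jaw: 255

```text
time_s: 10.4
tcp_pos: [0.5076, -0.1968, 0.0161]
tcp_rot: [-0.055, 0.787, 0.609, 0.084]
contact_force: [-0.2, -1.0, -1.4]
finger_gap: 0.0468
```

```bash
python3 -c "
from k import *
tog()
from bench import camera
import cv2
cv2.imwrite('pics/w5.png',camera('wrist')[:,:,::-1])"
```

```text
fx -0.27815693349937515 phi -1.8562979635165922 r 0.07909127429268308 F [-0.2 -1.  -1.4] [ 0.5076 -0.1968  0.0161] toolz [ 0.064  0.189 -0.98 ] yaw -0.255 10.4
```

View pics/w5.png

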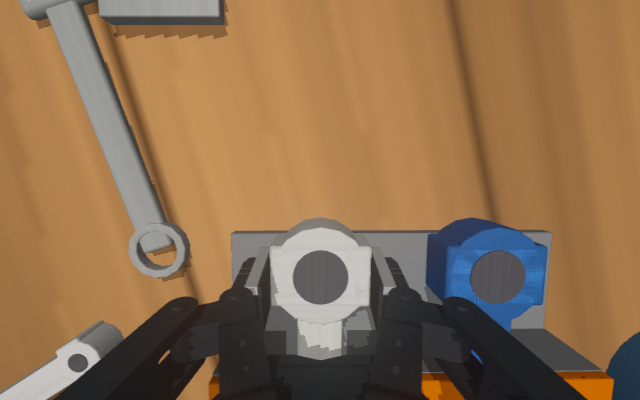

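Call:
carry_out:
  deltas:
    - [0, 0, 0.002, 0]
    - [0.0025, 0.0097, 0.0005, 0]
    - [0.0025, 0.0097, 0, 0]
    - [0.0025, 0.0097, 0, 0]

```text
time_s: 10.85
tcp_pos: [0.5147, -0.1658, 0.0182]
tcp_rot: [-0.056, 0.787, 0.608, 0.084]
contact_force: [-0.3, 0.1, -2.4]
finger_gap: 0.0467
```

```bash
cat >> k.py <<'E'
def rk(K=(.5371,-.2492,1.3147),o=.0187):
    s=arm.observe();R=RR(s["tcp_rot"]);g=s["tcp_pos"]-o*R[:,2];x,y,a=K;d=g[:2]-[x,y]
    c,sn=np.cos(a),np.sin(a);print("grasp local",np.round([c*d[0]+sn*d[1],-sn*d[0]+c*d[1],g[2]],4),"F",s["contact_force"].round(1),s["tcp_pos"].round(4),"toolz",R[:,2].round(3),"yaw",np.arctan2(R[1,1],R[0,1]).round(4),"roll(jaw z)",R[2,1].round(3),s["finger_gap"].round(4),s["time_s"])
E
python3 -c "from k import *;rk()"
```

```text
Traceback (most recent call last):
  File "k.py", line 13, in rk
    c,sn=np.cos(a),np.sin(a);print("grasp local",np.round([c*d[0]+sn*d[1],-sn*d[0]+c*d[1],g[2]],4),"F",s["contact_force"].round(1),s["tcp_pos"].round(4),"toolz",R[:,2].round(3),"yaw",np.arctan2(R[1,1],R[0,1]).round(4),"roll(jaw z)",R[2,1].round(3),s["finger_gap"].round(4),s["time_s"])
                                                                                                                                                                                                                                                        ^^^^^^^^^^^^^^^^^^^^^
AttributeError: 'float' object has no attribute 'round'
```

Call:
carry_out:
  deltas:
    - [0.0032, 0.011, 0, 0]
    - [0.0032, 0.011, 0, 0]
    - [0.003, 0.011, 0, 0]
    - [0.003, 0.011, 0, 0]
    - [0.003, 0.011, 0, 0]

```text
time_s: 11.35
tcp_pos: [0.5311, -0.1043, 0.0179]
tcp_rot: [-0.057, 0.787, 0.609, 0.084]
contact_force: [-0.3, 0.2, -2.0]
finger_gap: 0.0469
```

```bash
sed -i 's/s\["finger_gap"\].round(4)/s["finger_gap"]/' k.py; python3 -c "from k import *;rk()"
```

```text
grasp local [0.1349 0.0427 0.0362] F [-0.3  0.2 -2. ] [ 0.5311 -0.1043  0.0179] toolz [ 0.062  0.191 -0.98 ] yaw -0.255 roll(jaw z) 0.012 0.046948778122513024 11.35
```

Call:
carry_out:
  deltas:
    - [0.003, 0.011, 0, 0]
    - [0.003, 0.011, 0, 0]
    - [0.003, 0.011, 0, 0]
    - [0.002, 0.008, 0.004, 0]
    - [0, 0.004, 0.01, 0]
    - [0, 0, 0.012, 0]
    - [0, 0, 0.01, 0]
    - [0, 0, 0, 0]

```text
time_s: 12.15
tcp_pos: [0.5438, -0.0539, 0.0578]
tcp_rot: [-0.056, 0.786, 0.61, 0.084]
contact_force: [-0.8, 0.1, -3.2]
finger_gap: 0.0462
```

```bash
python3 -c "
from k import *
rk();rk((.4991,.0884,1.3294))
from bench import camera
import cv2
cv2.imwrite('pics/w6.png',camera('wrist')[:,:,::-1])
im=camera('scene')[:,:,::-1];cv2.imwrite('pics/s6.png',cv2.resize(im[130:320,160:400],None,fx=3,fy=3,interpolation=cv2.INTER_CUBIC))"
```

```text
grasp local [0.1869 0.0432 0.0762] F [-0.8  0.1 -3.2] [ 0.5438 -0.0539  0.0578] toolz [ 0.063  0.19  -0.98 ] yaw -0.253 roll(jaw z) 0.014 0.0462267370008152 12.15
grasp local [-0.1313 -0.0771  0.0762] F [-0.8  0.1 -3.2] [ 0.5438 -0.0539  0.0578] toolz [ 0.063  0.19  -0.98 ] yaw -0.253 roll(jaw z) 0.014 0.0462267370008152 12.15
```

View pics/w6.png

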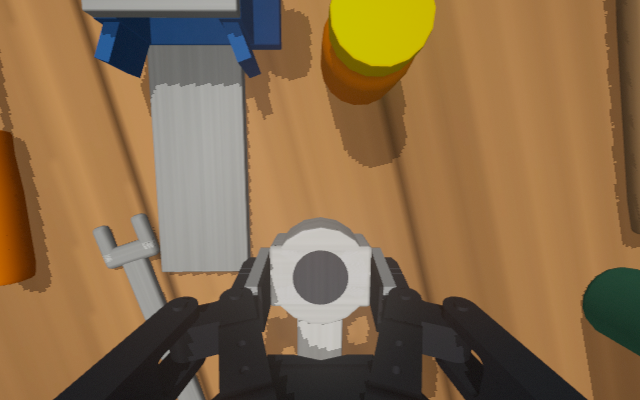

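View pics/s6.png

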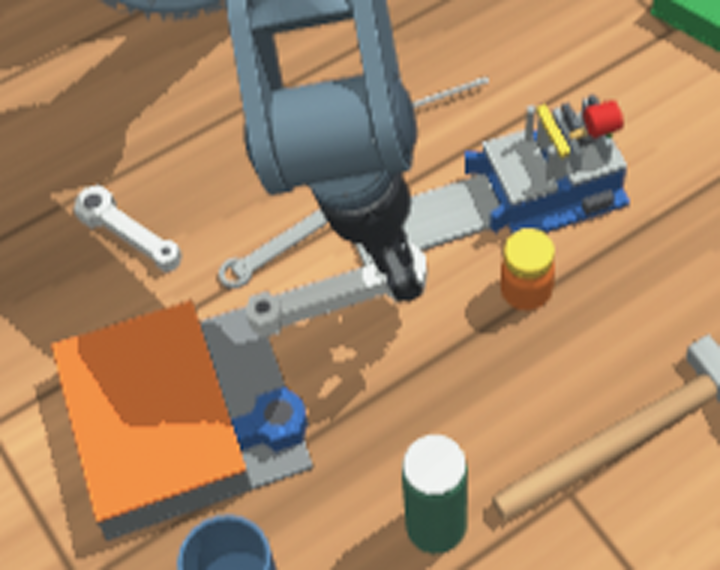

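Call:
carry_out:
  deltas:
    - [-0.018, 0.0045, 0, 0.004]
    - [-0.018, 0.0045, 0, 0.004]
    - [-0.018, 0.0045, 0, 0.003]
    - [-0.015, 0.004, 0, 0]
    - [0.004, 0.016, 0, 0]
    - [0.004, 0.016, 0, 0]
    - [0.004, 0.016, 0, 0]
    - [0, 0, 0, 0]

```text
time_s: 13.05
tcp_pos: [0.4804, 0.0118, 0.0533]
tcp_rot: [-0.06, 0.785, 0.611, 0.081]
contact_force: [-0.0, -0.3, -2.8]
finger_gap: 0.0465
```

```bash
python3 -c "
from k import *
rk((.4991,.0884,1.3294))"
```

```text
grasp local [-0.0826  0.      0.0717] F [-0.  -0.3 -2.8] [0.4804 0.0118 0.0533] toolz [ 0.054  0.193 -0.98 ] yaw -0.2483 roll(jaw z) 0.006 0.04647900963843328 13.05
```

Call:
carry_out:
  deltas:
    - [0.004, 0.015, -0.006, 0.004]
    - [0.003, 0.012, -0.006, 0.003]
    - [0.001, 0.004, -0.006, 0]
    - [0, 0, 0, 0]

```text
time_s: 13.45
tcp_pos: [0.488, 0.0423, 0.0336]
tcp_rot: [-0.06, 0.783, 0.614, 0.08]
contact_force: [0.0, -0.5, -3.9]
finger_gap: 0.0466
```

```bash
python3 -c "
from k import *
rk((.4991,.0884,1.3294))
from bench import camera
import cv2
cv2.imwrite('pics/w7.png',camera('wrist')[:,:,::-1])"
```

```text
grasp local [-0.0511 -0.0002  0.0519] F [ 0.  -0.5 -3.9] [0.488  0.0423 0.0336] toolz [ 0.052  0.192 -0.98 ] yaw -0.2419 roll(jaw z) 0.004 0.046611046222646904 13.45
```

View pics/w7.png

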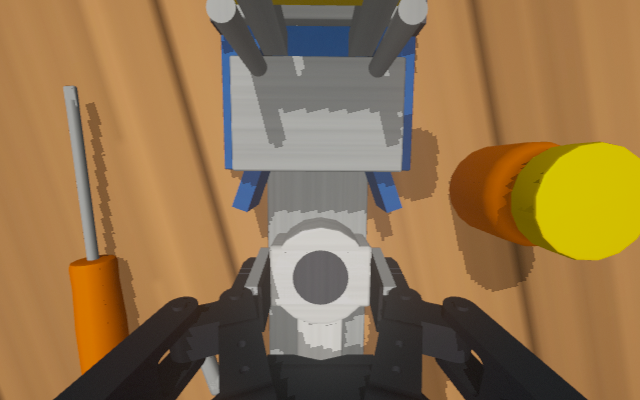

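Call:
carry_out:
  deltas:
    - [0, 0, -0.006, 0]
    - [0, 0, -0.005, 0]
    - [0, 0, -0.003, 0]
    - [0, 0, -0.001, 0]
    - [0, 0, 0, 0]

```text
time_s: 14.0
tcp_pos: [0.4888, 0.0405, 0.0182]
tcp_rot: [-0.059, 0.784, 0.613, 0.081]
contact_force: [-0.9, 1.1, 0.5]
finger_gap: 0.0469
```

```bash
python3 -c "
from k import *
rk((.4991,.0884,1.3294))"
```

```text
grasp local [-0.0527 -0.0013  0.0365] F [-0.9  1.1  0.5] [0.4888 0.0405 0.0182] toolz [ 0.054  0.192 -0.98 ] yaw -0.2443 roll(jaw z) 0.006 0.046866568404379326 14.0
```

Call:
carry_out:
  deltas:
    - [0, 0, 0, 0]
    - [0, 0, 0, 0]
    - [0, 0, 0, 0]
    - [0, 0, 0.005, 0]
    - [0, 0, 0.02, 0]
    - [0, 0, 0.025, 0]
    - [0, 0, 0.03, 0]
  jaw: 40

```text
time_s: 14.7
tcp_pos: [0.4873, 0.0405, 0.0992]
tcp_rot: [-0.061, 0.784, 0.613, 0.079]
contact_force: [0.6, -0.3, -0.8]
finger_gap: 0.0724
```

```bash
python3 -c "
from k import *
rk((.4991,.0884,1.3294))"
```

```text
grasp local [-0.053   0.      0.1175] F [ 0.6 -0.3 -0.8] [0.4873 0.0405 0.0992] toolz [ 0.049  0.192 -0.98 ] yaw -0.2445 roll(jaw z) 0.001 0.07242942714550965 14.7
```

Call:
carry_out:
  deltas:
    - [-0.006, -0.025, 0, 0]
    - [-0.006, -0.025, 0, 0]
    - [-0.006, -0.025, 0, 0]
    - [-0.006, -0.025, 0, 0]
    - [-0.004, -0.015, 0, 0]
    - [0, 0, 0, 0]

```text
time_s: 15.3
tcp_pos: [0.4635, -0.0798, 0.1091]
tcp_rot: [-0.053, 0.783, 0.614, 0.083]
contact_force: [0.6, 0.2, 0.2]
finger_gap: 0.072
```

```bash
python3 - <<'E'
from k import *
from bench import camera,calibration
import cv2
rk(P)
s=arm.observe();R=RR(s["tcp_rot"]);t=s["tcp_pos"]
im=camera("wrist")[:,:,::-1];cv2.imwrite("pics/w8.png",im)
c=calibration("wrist");H=c["hand_eye"]
def pw(X):
    p=H[:3,:3].T@(R.T@(X-t)-H[:3,3]);return np.array([c["fx"]*p[0]/p[2]+c["cx"],c["fy"]*p[1]/p[2]+c["cy"]])
for q in((-.052,0,.038),(-.184,0,.038),(-.15,.03,.01),(-.15,-.03,.01),(0,.0385,.052),(0,-.0385,.052)):print(q,pw(loc(P,q)).round(1))
E
```

```text
grasp local [-0.1755 -0.0053  0.1275] F [0.6 0.2 0.2] [ 0.4635 -0.0798  0.1091] toolz [ 0.066  0.185 -0.98 ] yaw -0.2417 roll(jaw z) 0.02 0.07200832570681512 15.3
(-0.052, 0, 0.038) [309.   68.1]
(-0.184, 0, 0.038) [309.6 246.3]
(-0.15, 0.03, 0.01) [274.7 198.6]
(-0.15, -0.03, 0.01) [345.1 198.5]
(0, 0.0385, 0.052) [249.4 -22.4]
(0, -0.0385, 0.052) [367.  -20.8]
```

View pics/w8.png

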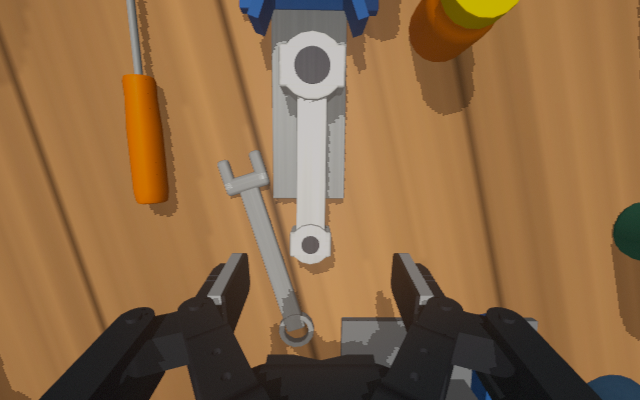

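Call:
carry_out:
  deltas:
    - [-0.006, -0.005, -0.02, 0]
    - [0, 0, -0.02, 0]
    - [0, 0, -0.02, 0]
    - [0, 0, -0.01, 0]
    - [0, 0, 0, 0]
  jaw: 85

```text
time_s: 15.85
tcp_pos: [0.4594, -0.0814, 0.0391]
tcp_rot: [-0.051, 0.781, 0.616, 0.085]
contact_force: [0.1, 0.6, 0.2]
finger_gap: 0.0567
```

```bash
python3 -c "
from k import *
rk(P)"
```

```text
grasp local [-0.178  -0.0016  0.0575] F [0.1 0.6 0.2] [ 0.4594 -0.0814  0.0391] toolz [ 0.069  0.185 -0.98 ] yaw -0.2375 roll(jaw z) 0.024 0.056716080902781116 15.85
```

Call:
carry_out:
  deltas:
    - [-0.001, -0.004, -0.008, 0]
    - [0, 0, -0.008, 0]
    - [0, -0.001, -0.004, 0]
    - [0, 0, 0, 0]

```text
time_s: 16.25
tcp_pos: [0.46, -0.0868, 0.0195]
tcp_rot: [-0.05, 0.781, 0.617, 0.085]
contact_force: [-0.1, -0.5, 0.4]
finger_gap: 0.057
```

```bash
python3 -c "
from k import *
rk(P)"
```

```text
grasp local [-0.1831 -0.0034  0.0379] F [-0.1 -0.5  0.4] [ 0.46   -0.0868  0.0195] toolz [ 0.072  0.183 -0.98 ] yaw -0.2361 roll(jaw z) 0.028 0.056989112360127915 16.25
```

Shift 2 mm toward fixture +y, then close.

Call:
carry_out:
  deltas:
    - [-0.002, 0.001, -0.002, -0.004]
    - [0, 0, 0, 0]
    - [0, 0, 0, 0]
    - [0, 0, 0, 0]
    - [0, 0, 0, 0]
    - [0, 0, 0, 0]
  jaw: 255

```text
time_s: 16.85
tcp_pos: [0.4579, -0.0859, 0.018]
tcp_rot: [-0.049, 0.782, 0.615, 0.086]
contact_force: [0.0, 0.4, -1.0]
finger_gap: 0.031
```

```bash
python3 -c "
from k import *
rk(P)
from bench import camera
import cv2
cv2.imwrite('pics/w9.png',camera('wrist')[:,:,::-1])"
```

```text
grasp local [-0.1827 -0.0012  0.0363] F [ 0.   0.4 -1. ] [ 0.4579 -0.0859  0.018 ] toolz [ 0.073  0.182 -0.981] yaw -0.2401 roll(jaw z) 0.028 0.03096777771542896 16.85
```

View pics/w9.png

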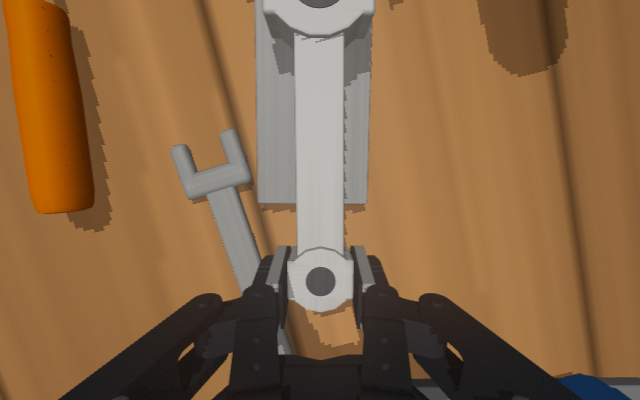

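Call:
carry_out:
  deltas:
    - [0.0034, 0.0136, 0.0005, 0]
    - [0.0034, 0.0136, 0, 0]
    - [0.0034, 0.0136, 0, 0]

```text
time_s: 17.2
tcp_pos: [0.4688, -0.0472, 0.0186]
tcp_rot: [-0.046, 0.782, 0.615, 0.084]
contact_force: [-1.7, -6.1, -1.1]
finger_gap: 0.0306
```

```bash
python3 -c "
from k import *
rk(P)"
```

```text
grasp local [-0.1424 -0.0024  0.0369] F [-1.7 -6.1 -1.1] [ 0.4688 -0.0472  0.0186] toolz [ 0.074  0.176 -0.982] yaw -0.2409 roll(jaw z) 0.031 0.0306331955487954 17.2
```

Call:
carry_out:
  deltas:
    - [-0.001, 0.003, 0, 0]
    - [0.002, 0.0105, 0, 0]
    - [0.0022, 0.0105, 0, 0]

```text
time_s: 17.5
tcp_pos: [0.4728, -0.0216, 0.0189]
tcp_rot: [-0.046, 0.782, 0.615, 0.084]
contact_force: [-0.2, -1.7, -0.8]
finger_gap: 0.0308
```

```bash
python3 -c "
from k import *
rk(P)"
```

```text
grasp local [-0.1166 -0.0002  0.0373] F [-0.2 -1.7 -0.8] [ 0.4728 -0.0216  0.0189] toolz [ 0.076  0.175 -0.982] yaw -0.2409 roll(jaw z) 0.032 0.030802641071322214 17.5
```

Call:
carry_out:
  deltas:
    - [0.0031, 0.0136, 0, 0]
    - [0.0031, 0.0136, 0, 0]
    - [0.003, 0.0136, -0.0003, 0]

```text
time_s: 17.8
tcp_pos: [0.4823, 0.0219, 0.0186]
tcp_rot: [-0.046, 0.783, 0.615, 0.084]
contact_force: [-0.5, -2.1, -1.4]
finger_gap: 0.0309
```

```bash
python3 -c "
from k import *
rk(P)"
```

```text
grasp local [-0.0721  0.001   0.037 ] F [-0.5 -2.1 -1.4] [0.4823 0.0219 0.0186] toolz [ 0.076  0.175 -0.982] yaw -0.2417 roll(jaw z) 0.032 0.030936032403195944 17.8
```

Call:
carry_out:
  deltas:
    - [0.0026, 0.0097, 0, 0]
    - [0.002, 0.0078, -0.0003, 0]
    - [0.0007, 0.003, 0, 0]
    - [0, 0, 0, 0]

```text
time_s: 18.2
tcp_pos: [0.488, 0.0459, 0.0184]
tcp_rot: [-0.046, 0.782, 0.616, 0.084]
contact_force: [0.6, -1.1, -0.4]
finger_gap: 0.0305
```

```bash
python3 -c "
from k import *
rk(P)"
```

```text
grasp local [-0.0475  0.0012  0.0367] F [ 0.6 -1.1 -0.4] [0.488  0.0459 0.0184] toolz [ 0.075  0.176 -0.982] yaw -0.2389 roll(jaw z) 0.032 0.030543991869184488 18.2
```

Call:
carry_out:
  deltas:
    - [0.0005, 0.002, 0, 0]
    - [0.0005, 0.002, 0, 0]

```text
time_s: 18.4
tcp_pos: [0.4889, 0.0483, 0.0183]
tcp_rot: [-0.045, 0.782, 0.617, 0.083]
contact_force: [-4.2, -15.4, 0.4]
finger_gap: 0.0308
```

```bash
python3 -c "
from k import *
rk(P)"
```

```text
grasp local [-0.0448  0.0009  0.0366] F [ -4.2 -15.4   0.4] [0.4889 0.0483 0.0183] toolz [ 0.075  0.173 -0.982] yaw -0.2379 roll(jaw z) 0.032 0.030788574838160474 18.4
```

Call:
carry_out:
  deltas:
    - [0.0003, 0.0012, 0, 0]
    - [0, 0, 0, 0]

```text
time_s: 18.6
tcp_pos: [0.4889, 0.048, 0.0182]
tcp_rot: [-0.045, 0.782, 0.616, 0.082]
contact_force: [0.2, 2.9, 0.4]
finger_gap: 0.0309
```

```bash
python3 -c "
from k import *
rk(P)
from bench import camera
import cv2
cv2.imwrite('pics/w10.png',camera('wrist')[:,:,::-1])
im=camera('scene')[:,:,::-1];cv2.imwrite('pics/s10.png',cv2.resize(im[130:260,240:400],None,fx=4.5,fy=4.5,interpolation=cv2.INTER_CUBIC))"
```

```text
grasp local [-0.0451  0.0008  0.0366] F [0.2 2.9 0.4] [0.4889 0.048  0.0182] toolz [ 0.073  0.171 -0.983] yaw -0.2387 roll(jaw z) 0.031 0.030924094440252212 18.6
```

View pics/w10.png

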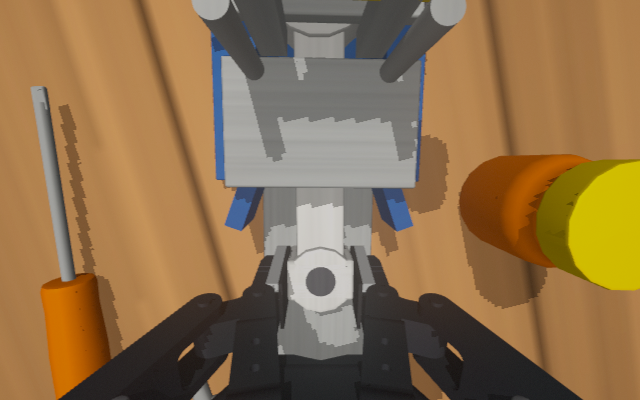

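View pics/s10.png

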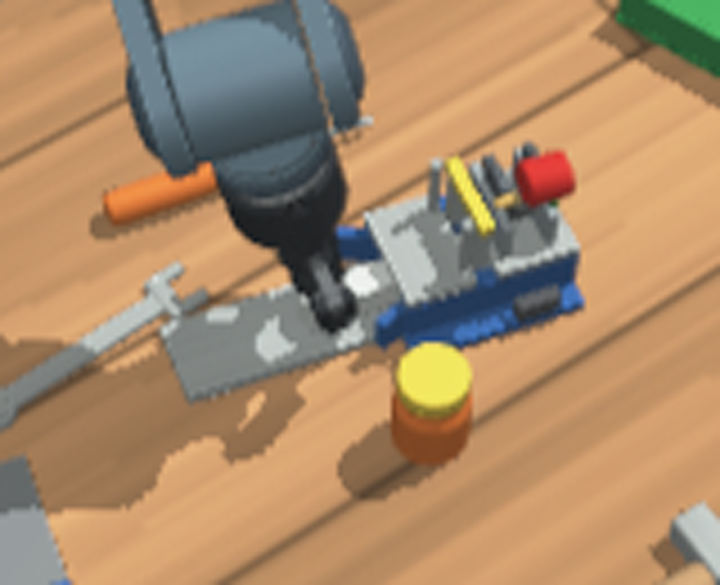

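Call:
carry_out:
  deltas:
    - [0, 0, 0, 0]
    - [0, 0, 0, 0]
    - [0, 0, 0, 0]
    - [0, 0, 0.005, 0]
    - [0, 0, 0.02, 0]
    - [0, 0, 0.03, 0]
    - [0, -0.005, 0.04, 0]
    - [0, -0.005, 0.045, 0]
    - [0, 0, 0.04, 0]
  jaw: 85

```text
time_s: 19.6
tcp_pos: [0.4827, 0.0396, 0.199]
tcp_rot: [-0.05, 0.782, 0.616, 0.078]
contact_force: [0.6, -0.0, -0.7]
finger_gap: 0.0566
```

```bash
python3 -c "
from k import *
rk(P);print(arm.observe()['joints'])
print(loc(P,(.09,-.0391,.143)))
from bench import camera
import cv2
cv2.imwrite('pics/w11.png',camera('wrist')[:,:,::-1])
"
```

```text
grasp local [-0.0547  0.0046  0.2173] F [ 0.6 -0.  -0.7] [0.4827 0.0396 0.199 ] toolz [ 0.06   0.174 -0.983] yaw -0.2386 roll(jaw z) 0.017 0.05663893402252369 19.6
[-0.25302951 -0.1592602   2.0450489   0.19458036  1.24679596 -0.07736151]
[0.55858158 0.16644327 0.143     ]
```

View pics/w11.png

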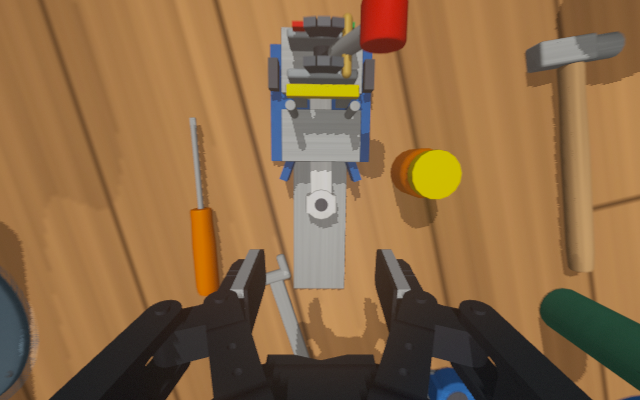

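Call:
carry_out:
  deltas:
    - [0.003, 0.005, 0.02, 0.145]
    - [0.007, 0.012, 0.016, 0.145]
    - [0.007, 0.012, 0, 0.145]
    - [0.007, 0.012, 0, 0.145]
    - [0.007, 0.012, 0, 0.145]
    - [0.007, 0.012, 0, 0.145]
    - [0.007, 0.012, 0, 0.145]
    - [0.007, 0.012, 0, 0.145]
    - [0.007, 0.012, 0, 0.145]
    - [0.007, 0.012, 0, 0.145]
  jaw: 0

```text
time_s: 20.65
tcp_pos: [0.5562, 0.1553, 0.2506]
tcp_rot: [-0.085, 0.152, 0.984, 0.035]
contact_force: [0.0, 0.2, 0.3]
finger_gap: 0.0853
```

```bash
python3 -c "
from k import *
rk(P)
"
```

```text
grasp local [ 0.0776 -0.0427  0.269 ] F [0.  0.2 0.3] [0.5562 0.1553 0.2506] toolz [-0.156  0.094 -0.983] yaw 1.2608 roll(jaw z) 0.043 0.08532903932177506 20.65
```

Call:
carry_out:
  deltas:
    - [0, 0.007, -0.02, 0.04]
    - [0, 0.006, -0.02, 0.028]
    - [0, 0, -0.02, 0]
    - [0, 0, -0.015, 0]
    - [0, 0, 0, 0]

```text
time_s: 21.15
tcp_pos: [0.5572, 0.1716, 0.1737]
tcp_rot: [-0.084, 0.114, 0.989, 0.032]
contact_force: [0.6, 0.5, -0.6]
finger_gap: 0.0852
```

```bash
python3 -c "
from k import *
rk(P)
"
```

```text
grasp local [ 0.0939 -0.0398  0.1921] F [ 0.6  0.5 -0.6] [0.5572 0.1716 0.1737] toolz [-0.16   0.083 -0.984] yaw 1.3382 roll(jaw z) 0.044 0.08522427354483772 21.15
```

Call:
carry_out:
  deltas:
    - [-0.002, -0.003, -0.012, -0.008]
    - [0, 0, -0.015, 0]
    - [0, 0, -0.015, 0]
    - [0, 0, -0.008, 0]
    - [0, 0, 0, 0]

```text
time_s: 21.65
tcp_pos: [0.5558, 0.1677, 0.1212]
tcp_rot: [-0.083, 0.119, 0.989, 0.033]
contact_force: [0.2, -0.2, 0.0]
finger_gap: 0.0852
```

```bash
python3 -c "
from k import *
rk(P,.0235)
"
```

```text
grasp local [ 0.0895 -0.0402  0.1444] F [ 0.2 -0.2  0. ] [0.5558 0.1677 0.1212] toolz [-0.156  0.085 -0.984] yaw 1.3282 roll(jaw z) 0.045 0.08523232193970653 21.65
```

Call:
carry_out:
  deltas:
    - [-0.001, 0, -0.001, 0]
    - [0, 0, 0, 0]
    - [0, 0, 0, 0]
    - [0, 0, 0, 0]
    - [0, 0, 0, 0]
    - [0, 0, 0, 0]
  jaw: 255

```text
time_s: 22.25
tcp_pos: [0.5557, 0.1673, 0.1216]
tcp_rot: [-0.082, 0.118, 0.989, 0.032]
contact_force: [0.1, 0.4, -1.0]
finger_gap: 0.0296
```

```bash
python3 -c "
from k import *
rk(P,.0235);s=arm.observe();K=loc(P,(.09,-.0391,.143));print((RR(s['tcp_rot']).T@(K-s['tcp_pos'])).tolist())
"
```

```text
grasp local [ 0.0891 -0.0401  0.1447] F [ 0.1  0.4 -1. ] [0.5557 0.1673 0.1216] toolz [-0.154  0.083 -0.985] yaw 1.3287 roll(jaw z) 0.044 0.02961342552560419 22.25
[0.0006756730284399851, 0.0007915325082708143, -0.02161793189394908]
```

```bash
sed -i 's/^R0=.*$/OFF=np.array([.00068,.00079,-.02162])/' k.py; python3 -c "
from k import *
tog()"
```

```text
fx 0.08999834911005687 phi -0.4496728334485766 r 0.08994410157896847 F [ 0.1  0.4 -1. ] [0.5557 0.1673 0.1216] toolz [-0.154  0.083 -0.985] yaw 1.329 22.25
```

Call:
carry_out:
  deltas:
    - [0.0021, -0.0005, 0.0046, 0]
    - [0.0021, -0.0005, 0.0046, 0]
    - [0.0021, -0.0005, 0.0046, 0]
    - [0.0014, -0.0004, 0.003, 0]
    - [0, 0, 0, 0]

```text
time_s: 22.75
tcp_pos: [0.5598, 0.166, 0.1329]
tcp_rot: [-0.086, 0.118, 0.989, 0.032]
contact_force: [0.1, 1.8, -11.3]
finger_gap: 0.0293
```

```bash
python3 -c "
from k import *
tog()"
```

```text
fx 0.08970412022913313 phi -0.44075828375509996 r 0.10207245549371638 F [  0.1   1.8 -11.3] [0.5598 0.166  0.1329] toolz [-0.163  0.083 -0.983] yaw 1.329 22.75
```

Call:
carry_out:
  deltas:
    - [0.0025, -0.0006, 0.004, 0]
    - [0.001, -0.0003, 0.002, 0]

```text
time_s: 22.95
tcp_pos: [0.562, 0.1654, 0.1375]
tcp_rot: [-0.088, 0.118, 0.989, 0.032]
contact_force: [-0.2, 2.8, -12.9]
finger_gap: 0.0297
```

```bash
python3 -c "
from k import *
tog()"
```

```text
fx 0.08965683025751617 phi -0.44215864666923066 r 0.10725540444249239 F [ -0.2   2.8 -12.9] [0.562  0.1654 0.1375] toolz [-0.167  0.084 -0.982] yaw 1.329 22.95
```

Call:
carry_out:
  deltas:
    - [-0.0134, 0.0033, 0.0065, 0]

```text
time_s: 23.05
tcp_pos: [0.5494, 0.1675, 0.1433]
tcp_rot: [-0.087, 0.119, 0.989, 0.031]
contact_force: [1.9, 0.5, -14.4]
finger_gap: 0.0294
```

```bash
python3 -c "
from k import *
tog()"
```

```text
fx 0.08876784335874358 phi -0.31252309861731203 r 0.10790691795882966 F [  1.9   0.5 -14.4] [0.5494 0.1675 0.1433] toolz [-0.166  0.082 -0.983] yaw 1.328 23.05
```

Call:
carry_out:
  deltas:
    - [-0.015, 0.0045, 0.003, 0]
    - [-0.0155, 0.0042, 0.002, 0]

```text
time_s: 23.25
tcp_pos: [0.522, 0.1742, 0.1494]
tcp_rot: [-0.082, 0.119, 0.989, 0.029]
contact_force: [6.0, 0.8, -13.1]
finger_gap: 0.0293
```

```bash
python3 -c "
from k import *
tog()"
```

```text
fx 0.08877187757779248 phi -0.043206942882605764 r 0.10893386056356438 F [  6.    0.8 -13.1] [0.522  0.1742 0.1494] toolz [-0.155  0.077 -0.985] yaw 1.327 23.25
```

Call:
carry_out:
  deltas:
    - [-0.0155, 0.0045, -0.0015, 0]
    - [-0.0155, 0.0042, -0.003, 0]

```text
time_s: 23.45
tcp_pos: [0.4967, 0.1808, 0.1482]
tcp_rot: [-0.072, 0.12, 0.99, 0.028]
contact_force: [9.6, -0.8, -11.8]
finger_gap: 0.0294
```

```bash
python3 -c "
from k import *
tog()"
```

```text
fx 0.089097619822563 phi 0.20013145128404 r 0.10988662031824799 F [  9.6  -0.8 -11.8] [0.4967 0.1808 0.1482] toolz [-0.137  0.072 -0.988] yaw 1.326 23.45
```

Call:
carry_out:
  deltas:
    - [-0.015, 0.0042, -0.006, 0]
    - [-0.0125, 0.0036, -0.0055, 0]

```text
time_s: 23.65
tcp_pos: [0.4771, 0.1861, 0.1416]
tcp_rot: [-0.06, 0.12, 0.991, 0.026]
contact_force: [10.6, -3.4, -9.7]
finger_gap: 0.0291
```

```bash
python3 -c "
from k import *
tog()"
```

```text
fx 0.08959082475796985 phi 0.3996137433689266 r 0.10983490678301315 F [10.6 -3.4 -9.7] [0.4771 0.1861 0.1416] toolz [-0.113  0.067 -0.991] yaw 1.326 23.65
```

Call:
carry_out:
  deltas:
    - [-0.008, 0.002, -0.004, 0]
    - [-0.001, 0.0003, -0.001, 0]

```text
time_s: 23.85
tcp_pos: [0.4741, 0.1866, 0.141]
tcp_rot: [-0.05, 0.121, 0.991, 0.025]
contact_force: [2.6, 1.9, -12.7]
finger_gap: 0.0291
```

```bash
python3 -c "
from k import *
tog()"
```

```text
fx 0.0893367400836333 phi 0.4302513876580128 r 0.11063615148278672 F [  2.6   1.9 -12.7] [0.4741 0.1866 0.141 ] toolz [-0.094  0.062 -0.994] yaw 1.327 23.85
```

Call:
carry_out:
  deltas:
    - [-0.001, 0.0002, -0.0035, 0]
    - [0.0012, -0.0002, -0.004, 0]
    - [0.0015, -0.0004, -0.0041, 0]

```text
time_s: 24.15
tcp_pos: [0.4776, 0.1858, 0.1311]
tcp_rot: [-0.048, 0.121, 0.991, 0.026]
contact_force: [1.4, 2.3, -8.1]
finger_gap: 0.0292
```

```bash
python3 -c "
from k import *
tog()"
```

```text
fx 0.08940592223078593 phi 0.4392879173737427 r 0.10015836640196316 F [ 1.4  2.3 -8.1] [0.4776 0.1858 0.1311] toolz [-0.09   0.062 -0.994] yaw 1.326 24.15
```

Call:
carry_out:
  deltas:
    - [0.0015, -0.0004, -0.004, 0]
    - [0.0012, -0.0003, -0.003, 0]
    - [0, 0, -0.001, 0]

```text
time_s: 24.45
tcp_pos: [0.4793, 0.1857, 0.1265]
tcp_rot: [-0.053, 0.12, 0.991, 0.025]
contact_force: [-3.2, -0.0, -2.9]
finger_gap: 0.0291
```

```bash
python3 -c "
from k import *
tog()"
```

```text
fx 0.08976459895082327 phi 0.44246356344023624 r 0.09526595240159369 F [-3.2 -0.  -2.9] [0.4793 0.1857 0.1265] toolz [-0.099  0.062 -0.993] yaw 1.327 24.45
```

Call:
carry_out:
  deltas:
    - [0.0004, -0.0001, -0.0015, 0]
    - [0, 0, 0, 0]

```text
time_s: 24.65
tcp_pos: [0.4793, 0.1857, 0.1267]
tcp_rot: [-0.054, 0.12, 0.991, 0.024]
contact_force: [1.1, 1.3, -9.9]
finger_gap: 0.0293
```

```bash
python3 - <<'E'
from k import *
tog()
from bench import camera,calibration
import cv2
s=arm.observe();R=RR(s["tcp_rot"]);t=s["tcp_pos"]
im=camera("wrist")[:,:,::-1];cv2.imwrite("pics/w12.png",cv2.resize(im[120:400,180:460],None,fx=2,fy=2,interpolation=cv2.INTER_CUBIC))
im=camera("scene")[:,:,::-1];cv2.imwrite("pics/s12.png",cv2.resize(im[100:230,280:420],None,fx=4.5,fy=4.5,interpolation=cv2.INTER_CUBIC))
c=calibration("wrist");H=c["hand_eye"]
def pw(X):
    p=H[:3,:3].T@(R.T@(X-t)-H[:3,3]);return np.array([c["fx"]*p[0]/p[2]+c["cx"],c["fy"]*p[1]/p[2]+c["cy"]])
for ph,r in((.45,.09),(.45,.1),(.4,.09),(.4,.1)):
    X=loc(P,(.09,r*np.sin(ph),.062+r*np.cos(ph)));print(ph,r,(proj("scene",X)-[280,100])*4.5,(pw(X)-[180,120])*2)
for z in(.066,.097):
  a=proj("scene",loc(P,[(.058,.0,z),(.058,.03,z),(.058,-.03,z)]));print(z,((a-[280,100])*4.5).round().tolist())
E
```

```text
fx 0.08976112939232096 phi 0.4412548806453924 r 0.09538743587307046 F [ 1.1  1.3 -9.9] [0.4793 0.1857 0.1267] toolz [-0.102  0.061 -0.993] yaw 1.328 24.65
0.45 0.09 [313.12021858 220.47112924] [281.36541697 314.60167445]
0.45 0.1 [311.25275488 206.67660529] [282.89933107 314.77549344]
0.4 0.09 [315.90483764 223.30308913] [281.65217309 333.85563776]
0.4 0.1 [314.3538777  209.79605481] [283.25322352 337.7141237 ]
0.066 [[286.0, 351.0], [268.0, 317.0], [304.0, 386.0]]
0.097 [[288.0, 323.0], [270.0, 289.0], [307.0, 358.0]]
```

View pics/w12.png

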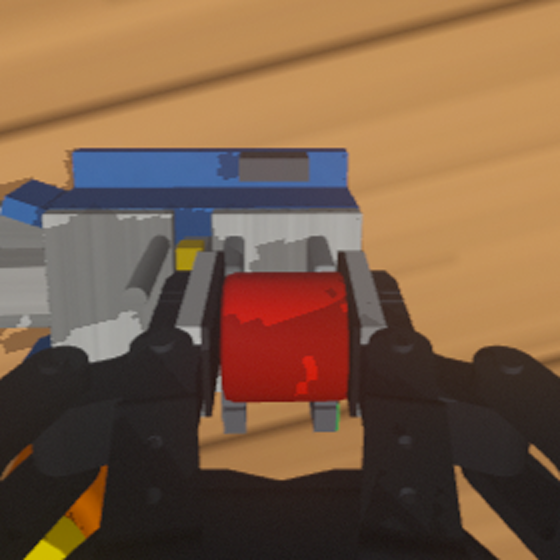

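View pics/s12.png

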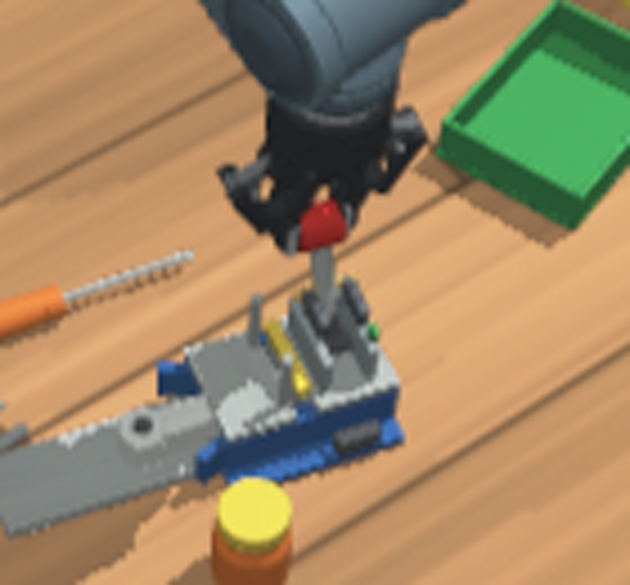

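Call:
carry_out:
  deltas:
    - [-0.003, 0.0007, 0.005, 0]
    - [-0.003, 0.0007, 0.005, 0]
    - [-0.003, 0.0007, 0.0025, 0]

```text
time_s: 25.05
tcp_pos: [0.4732, 0.187, 0.1401]
tcp_rot: [-0.05, 0.12, 0.991, 0.024]
contact_force: [6.8, -1.1, -10.6]
finger_gap: 0.0292
```

```bash
python3 -c "
from k import *
tog()"
```

```text
fx 0.08953462466502672 phi 0.44151628363062645 r 0.11024346223287707 F [  6.8  -1.1 -10.6] [0.4732 0.187  0.1401] toolz [-0.093  0.06  -0.994] yaw 1.327 25.05
```

Call:
carry_out:
  deltas:
    - [-0.004, 0.001, -0.002, 0]

```text
time_s: 25.15
tcp_pos: [0.4716, 0.1874, 0.1395]
tcp_rot: [-0.046, 0.12, 0.991, 0.024]
contact_force: [11.1, -2.1, -7.9]
finger_gap: 0.0297
```

```bash
python3 -c "
from k import *
tog()"
```

```text
fx 0.08957092182915792 phi 0.45833570853434846 r 0.11053105389696379 F [11.1 -2.1 -7.9] [0.4716 0.1874 0.1395] toolz [-0.085  0.059 -0.995] yaw 1.327 25.15
```

Call:
carry_out:
  deltas:
    - [-0.004, 0.001, -0.002, 0]

```text
time_s: 25.25
tcp_pos: [0.4708, 0.1877, 0.1392]
tcp_rot: [-0.041, 0.12, 0.992, 0.024]
contact_force: [10.4, -3.1, -7.5]
finger_gap: 0.0293
```

```bash
python3 -c "
from k import *
tog()"
```

```text
fx 0.08959475939107307 phi 0.46836212687954104 r 0.1107211528304536 F [10.4 -3.1 -7.5] [0.4708 0.1877 0.1392] toolz [-0.076  0.058 -0.995] yaw 1.328 25.25
```

Call:
carry_out:
  deltas:
    - [0.0008, -0.0002, -0.004, 0]
    - [0.0012, -0.0003, -0.004, 0]
    - [0.0014, -0.0004, -0.004, 0]
    - [0.0014, -0.0004, -0.004, 0]

```text
time_s: 25.65
tcp_pos: [0.4779, 0.1859, 0.1252]
tcp_rot: [-0.037, 0.12, 0.992, 0.024]
contact_force: [-8.0, 1.0, 16.9]
finger_gap: 0.0294
```

```bash
python3 -c "
from k import *
tog()"
```

```text
fx 0.0895192367521067 phi 0.4672228058578289 r 0.09498172884430314 F [-8.   1.  16.9] [0.4779 0.1859 0.1252] toolz [-0.069  0.057 -0.996] yaw 1.327 25.65
```

Call:
carry_out:
  deltas:
    - [0, 0, 0.001, 0]
    - [0, 0, 0, 0]

```text
time_s: 25.85
tcp_pos: [0.4777, 0.1859, 0.1261]
tcp_rot: [-0.038, 0.12, 0.992, 0.024]
contact_force: [2.8, -0.8, -6.9]
finger_gap: 0.0293
```

```bash
cat > look.py <<'E'
import sys
from k import *
tog()
from bench import camera,calibration
import cv2
n=sys.argv[1]
s=arm.observe();R=RR(s["tcp_rot"]);t=s["tcp_pos"]
im=camera("wrist")[:,:,::-1];cv2.imwrite(f"pics/w{n}.png",cv2.resize(im[150:400,240:400],None,fx=3,fy=2.4,interpolation=cv2.INTER_CUBIC))
im=camera("scene")[:,:,::-1];cv2.imwrite(f"pics/s{n}.png",cv2.resize(im[130:200,320:390],None,fx=8,fy=8,interpolation=cv2.INTER_CUBIC))
c=calibration("wrist");H=c["hand_eye"]
def pw(X):
    p=H[:3,:3].T@(R.T@(X-t)-H[:3,3]);return np.array([c["fx"]*p[0]/p[2]+c["cx"],c["fy"]*p[1]/p[2]+c["cy"]])
for ph,r in((.45,.09),(.45,.1),(.4,.09),(.4,.1)):
    X=loc(P,(.09,r*np.sin(ph),.062+r*np.cos(ph)));print(ph,r,(proj("scene",X)-[320,130])*8,(pw(X)-[240,150])*[3,2.4])
for z in(.066,.07,.075):
  a=proj("scene",loc(P,[(.063,.03,z),(.063,-.03,z),(.053,-.03,z)]));print(z,((a-[320,130])*8).round().tolist())
E
python3 look.py 13
```

```text
fx 0.08955351654862424 phi 0.4647915438746051 r 0.09589321769104636 F [ 2.8 -0.8 -6.9] [0.4777 0.1859 0.1261] toolz [-0.07   0.057 -0.996] yaw 1.328 25.85
0.45 0.09 [236.65816636 151.94867421] [243.31149619 315.85710228]
0.45 0.1 [233.3382309  127.42507607] [245.88460894 318.5444506 ]
0.4 0.09 [241.60860025 156.98326956] [243.80249245 338.9646711 ]
0.4 0.1 [238.85133814 132.9707641 ] [246.4873535  346.10024873]
0.066 [[168.0, 319.0], [233.0, 442.0], [208.0, 450.0]]
0.07 [[168.0, 313.0], [233.0, 436.0], [208.0, 444.0]]
0.075 [[169.0, 305.0], [234.0, 428.0], [209.0, 436.0]]
```

View pics/w13.png

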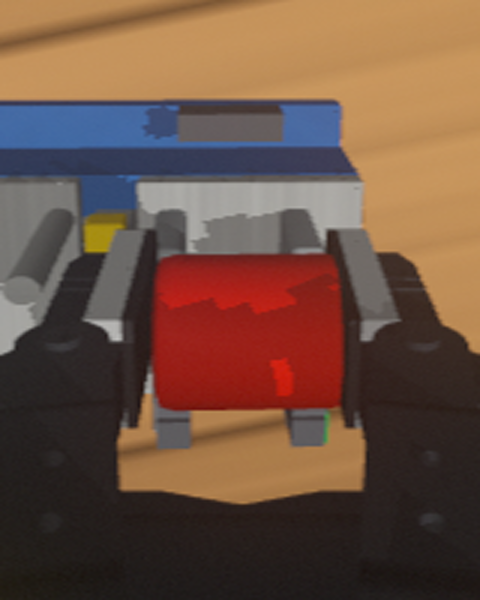

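View pics/s13.png

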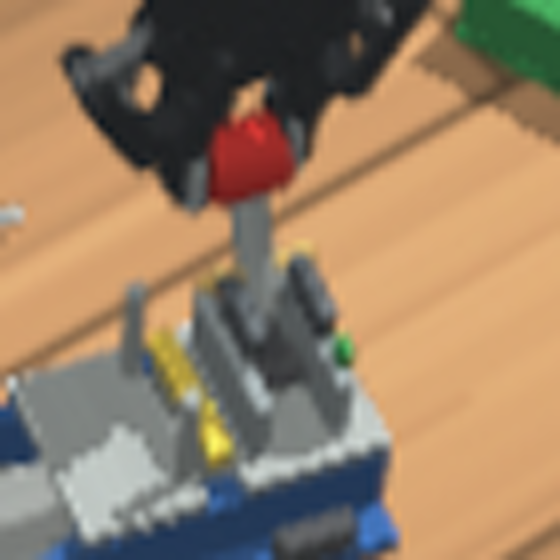

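Call:
carry_out:
  deltas:
    - [0, 0, 0, 0]
    - [0, 0, 0, 0]
    - [0, 0, 0, 0]
    - [0, 0, 0, 0]
    - [0, 0, 0.015, 0]
    - [0, 0, 0.02, 0]
    - [0, 0, 0.03, 0]
    - [0, 0, 0.03, 0]
    - [0, 0, 0.02, 0]
  jaw: 0

```text
time_s: 26.85
tcp_pos: [0.4756, 0.1871, 0.2454]
tcp_rot: [-0.041, 0.12, 0.992, 0.026]
contact_force: [0.2, -0.0, 0.3]
finger_gap: 0.0851
```

```bash
python3 look.py 14; python3 - <<'E'
import cv2
a=cv2.imread("pics/scene0.png")[130:200,320:390];cv2.imwrite("pics/s0c.png",cv2.resize(a,None,fx=8,fy=8,interpolation=cv2.INTER_CUBIC))
E
```

```text
fx 0.09010599545637368 phi 0.21701675295777034 r 0.20994783521128635 F [ 0.2 -0.   0.3] [0.4756 0.1871 0.2454] toolz [-0.076  0.061 -0.995] yaw 1.327 26.85
0.45 0.09 [236.65816636 151.94867421] [222.67874881 160.77494531]
0.45 0.1 [233.3382309  127.42507607] [223.34802401 156.05386482]
0.4 0.09 [241.60860025 156.98326956] [222.90220663 173.11326506]
0.4 0.1 [238.85133814 132.9707641 ] [223.60855413 170.27991517]
0.066 [[168.0, 319.0], [233.0, 442.0], [208.0, 450.0]]
0.07 [[168.0, 313.0], [233.0, 436.0], [208.0, 444.0]]
0.075 [[169.0, 305.0], [234.0, 428.0], [209.0, 436.0]]
```

View pics/s14.png

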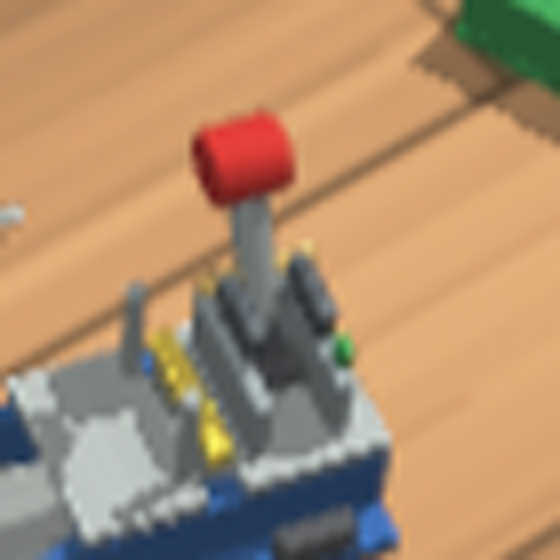

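View pics/s0c.png

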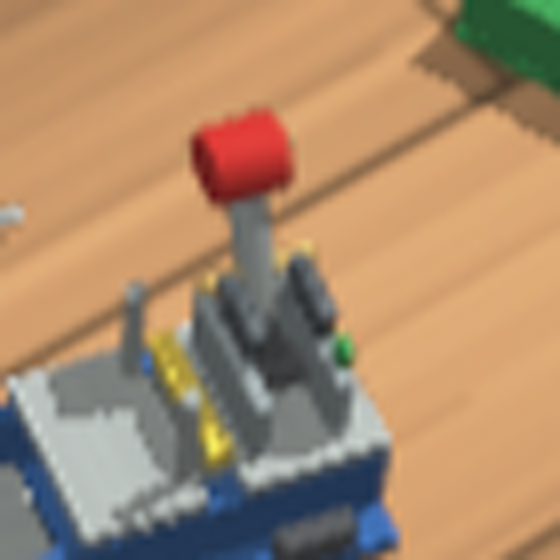

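View pics/w14.png

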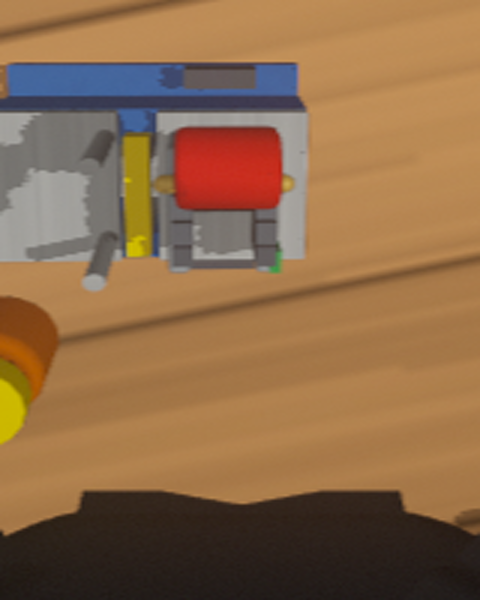

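```bash
python3 - <<'E'
from k import *
from bench import camera
import cv2
im=np.ascontiguousarray(camera("scene")[:,:,::-1]);cv2.imwrite("pics/scene15.png",im)
tp=np.ascontiguousarray(camera("top")[:,:,::-1]);cv2.imwrite("pics/top15.png",tp)
def cen(i,a,b,c,d):
    h=i[a:b,c:d].astype(float);w=np.clip(h[:,:,2]-np.maximum(h[:,:,0],h[:,:,1])-80,0,None)
    y,x=np.mgrid[a:b,c:d];return (x*w).sum()/w.sum(),(y*w).sum()/w.sum(),w.sum()
print(cen(cv2.imread("pics/scene0.png"),138,162,338,362),cen(im,138,162,338,362))
def yel(i,a,b,c,d):
    h=i[a:b,c:d].astype(float);w=np.clip(np.minimum(h[:,:,1],h[:,:,2])-h[:,:,0]-60,0,None)
    y,x=np.mgrid[a:b,c:d];return (x*w).sum()/w.sum(),(y*w).sum()/w.sum(),w.sum()
print(yel(cv2.imread("pics/scene0.png"),169,190,337,350),yel(im,169,190,337,350))
f=lambda ph,r:proj("scene",loc(P,(.09,r*np.sin(ph),.062+r*np.cos(ph))))
print(f(.45,.09),f(.43,.09)-f(.45,.09),f(.45,.0885)-f(.45,.09))
E
```

```text
(np.float64(350.35756154747946), np.float64(147.79249706916764), np.float64(5118.0)) (np.float64(350.4960762331838), np.float64(148.0140134529148), np.float64(5352.0))
(np.float64(343.38254080908445), np.float64(179.32434350603265), np.float64(1409.0)) (np.float64(343.8815871047737), np.float64(179.7836329820211), np.float64(1613.0))
[349.5822708  148.99358428] [0.24610871 0.2431729 ] [0.06198217 0.45784798]
```

View pics/top15.png

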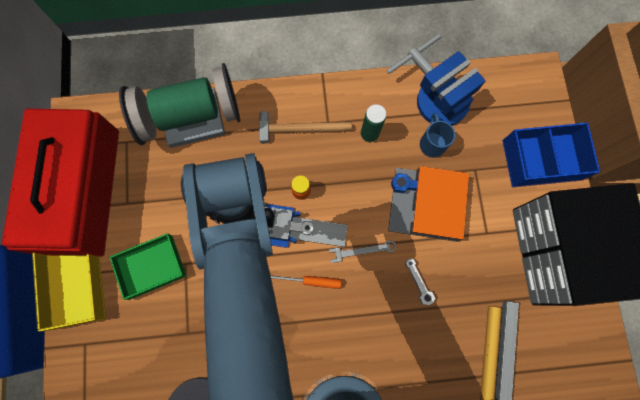

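```bash
python3 - <<'E'
from k import *
import cv2
im=cv2.imread("pics/scene15.png");tp=cv2.imread("pics/top15.png")
print((proj("scene",loc(P,(-.045,0,.038)))-[270,160])*6,(proj("top",loc(P,(-.045,0,.038)))-[260,190])*6)
a=cv2.resize(im[160:230,270:375],None,fx=6,fy=6,interpolation=cv2.INTER_CUBIC);cv2.imwrite("pics/s16.png",a)
cv2.imwrite("pics/t16.png",cv2.resize(tp[190:260,260:360],None,fx=6,fy=6,interpolation=cv2.INTER_CUBIC))
E
```

```text
[246.98267533 203.13032159] [283.30853517 225.03036035]
```

View pics/s16.png

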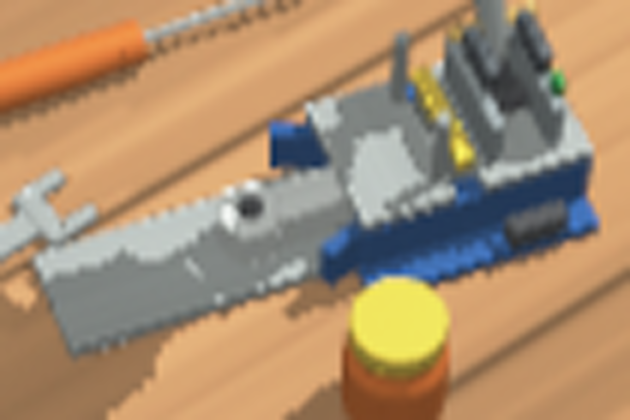

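View pics/t16.png

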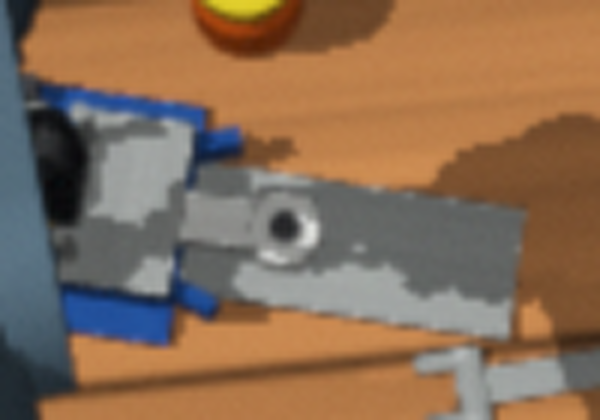

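```bash
python3 -c "
from bench import arm
print(arm.job_done())"
```

```text
the job is handed in; nothing more can be done
None
```

The bare link arm is clamped in the blue fixture and the toggle is locked. I handed the job in at about 27 s, with the gripper open and about 0.1 m above the knob.

**What I did:** I worked in the order asked:
1. Pulled the toggle out, flipped it to open and let it drop into its notch.
2. Drew the bare arm from the rack by its big end and laid it on the ledge.
3. Re-gripped it by the small end and slid it in until the back stop pushed back with about 16 N.
4. Pulled the toggle out about 17 mm and flipped it back to locked.

**Last checks:**
- **Toggle:** In the scene picture the knob is within 0.3 pixel of where it started, about 0.015 rad at most, so the stem is let in. The yellow bar is back down.
- **Arm:** The hole in the small end is within 1 pixel of the fully home position in both cameras.
- **Bench:** The blue arm and the other things look unmoved in the top picture.

**What did not go cleanly:**
- **First flip:** About 0.13 rad into it, the stem sank to roughly 8–11 mm of pull. It pressed on the tooth area with up to about 40 N at the wrist. I stopped, pulled it out again and then finished the flip. I can't rule out that this counts as a brief forcing of the toggle.
- **Tool tilt:** The flips left the tool tilted by about 0.2 rad at most, and I worked around it.
- **Second flip:** The knob position worked out from the tool was about 5 mm off near the end, so I pulled out, pressed over and let in a second time. I relied on the pictures for the final state.

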